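# Pack the carrier, heaviest tin lowest

### The job

Pack the blue carrier so that it will not tip when carried: of the two look-alike tins in the white rack one is full and one partly used; find out by lifting, stand the heavier one on the carrier's floor, the lighter one squarely on top of it, both upright and lying along the carrier, and the small label roll from the cutting board flat on top, centred. Set everything down gently, never drop anything or tip a tin over, and leave the larger label roll, masking tape, steel bowl and red-capped jar where they are.

Things in the scene. Friction and masses are not known exactly. Their poses are not given: they have to be found in the camera images.
- tin_a: one of two sealed tins that look alike: steel block, paper band, flat orange lid, 66 (own x) x 40 (own y) x 36 mm (z); origin at the centre of its underside. One of the two is full, about 0.60 kg, the other partly used, about 0.25 kg (each within 10 per cent); which is which cannot be seen and neither keeps a place: lift to find out. Starts upright in a rack bay, x along the rack's x.
- tin_b: one of two sealed tins that look alike: steel block, paper band, flat orange lid, 66 (own x) x 40 (own y) x 36 mm (z); origin at the centre of its underside. One of the two is full, about 0.60 kg, the other partly used, about 0.25 kg (each within 10 per cent); which is which cannot be seen and neither keeps a place: lift to find out. Starts upright in a rack bay, x along the rack's x.
- tin_rack: fixed rack of two bays at y = -25 and +25 mm; origin at the centre of its underside. Floor 56 (x) x 110 (y) x 4 mm; the tins stand on it. Three white partitions 5 mm thick, 48 mm long, reach z = 45 mm, 5 mm above the lids; no finger fits beside a tin. Bays are open at both ends, where tins stick out 9 mm beyond partitions, 5 mm beyond floor: there grip a tin by its two end faces, 66 mm apart.
- carrier: fixed blue open-topped carrier for one column of things; origin at the centre of its underside. Floor 6 mm thick; inside 80 mm along own x, 52 mm along own y; rim at z = 74 mm. End walls (x = +-40 to +-44 mm) are closed. Long sides are open but for 14 mm returns at the corners (y = +-26 to +-30 mm): a 52 mm wide window, floor to rim, in the middle of each, lets fingers in. See also point carrier_in.
- carrier_in (a point): middle of the carrier's inner floor. The undersides of the two tins and the label roll, stacked, come 0, 36 and 72 mm above it. The first tin stands below the rim and the second rises only 4 mm over it, so the tins must be held across their 40 mm width, fingers in the windows; the roll stands above the rim. A thin steel handle loop stands out 17 mm from each end wall, 41 to 51 mm above this point.
- label_roll_2: the small roll of white label paper to be packed, 54 mm across, 32 mm high, about 0.06 kg; origin at the centre of its underside. Stands on end on the white cutting board (16 mm thick, at the left).
- label_roll_1: bystander: the larger white roll of label paper, at the back, 72 mm across, 50 mm high; origin at the centre of its underside
- masking_tape: bystander: roll of tan masking tape lying flat, 96 mm across, 25 mm high; origin at the centre of its underside
- steel_bowl: bystander: steel bowl, 124 mm across, 45 mm high; origin at the centre of its underside
- salt_jar: bystander: clear jar with a red cap, 47 mm across, 97 mm high; origin at the centre of its underside

How it is judged:
By the outcome, as a careful person would: the job done as asked, in the order asked, and still so for the second after the job is handed in, with the robot touching nothing.
It also fails if it takes over 72 s, if anything falls off the work surface, if the arm or the gripper's body presses on something with over 40 N, if the wrist force passes 120 N, or if a joint passes its speed limit or range.

### The arm

A 7-joint arm with a two-finger parallel gripper is mounted at the origin on a cart in front of the work surface, level with it; the furniture and walls round the work are solid. World frame = base frame: x ahead of the robot, y to its left, z up, the work surface at z = 0. Lengths are in m, angles in rad, forces in N, time in s.
With the tool pointing down it reaches from about 0.4 to 0.85 m from the base axis. Payload 4.5 kg.
Tool frame: the origin (TCP) lies at the very end of the fingers, on their centre line; the grasp point (between the pads) lies 19 mm behind it; x points along the fingers, y is the direction in which the jaws open and shut, and the axes are right-handed (so a half turn about x gives the same grasp; the last joint's range is limited). The gripper opens to 88 mm and grips with 3 to 60 N. Pads are 18 mm wide; open, the fingers measure 123 mm over their backs; the gripper's body (75 mm by 187 mm) begins 45 mm behind the grasp point.
Start: joints at [1.159, 0.689, -0.195, 1.565, 0.157, 0.902, -0.215], TCP at [0.27, -0.564, 0.239] pointing down, gripper open.
Joint ranges: [-3.01, 3.01], [-0.46, 2.08], [-1.47, 1.51], [0.13, 2.56], [-1, 4.14], [0.04, 2.09], [-2.66, 2.66]. Speed limits (rad/s): [2.57, 2.57, 3.14, 3.14, 3.14, 3.14, 3.14].

### API

Orientations are given as a rotation vector (axis times angle).
In Python, from station import r gives the robot as it stands.
- The arm moves only by the shell command python3 -m pendant 'ROWS' [OPENING] [FORCE]. ROWS is JSON, a list of rows, each a list of 4 numbers: the shift along the tool's x, y, z in m, then the turn about the tool's x in rad. A call has 1 to 12 rows; each row shifts and turns the pose as measured when the row begins, along the tool's axes as they then stand; what a row does not reach is not made up. A row lasts 1/10 s, in which the tool goes at most 50 mm and 8.59 degrees, less where a joint would pass 70% of its speed; a pose out of reach is approached as far as the arm can. A call with a gripper value outside its range is refused whole. OPENING is the opening, from -1 (shut) to 1 (fully open), set as the call begins (- or left out, the last holds). The fingers move at their own pace and stop on an object; FORCE is the grip in N (left out, the last holds). Time passes only in rows, so rows that do not move let the fingers close. It gives the time, the measured TCP pose, the force and the opening at its end, in the units of the state.
- r.sense(): the state, without advancing time (a new reading comes with each control period).
- r.get_image(name): name is "scene" or "top"; returns the picture (480x640x3 uint8, blue, green, red); there is no depth.
- r.camera_model(name): a dict with "fx", "fy", "cx", "cy" (pixels), "R" (3x3) and "t" (3): a world point X has camera coordinates R X + t. Camera axes: x right, y down, z forward; pixel columns grow to the right and rows downward; lengths in m; the calibration is good to about 2 mm. A picture is of the moment at which its call begins. camera_model takes no time and is no camera call.
- r.sign_off(): hands the job in, once; it reports no verdict.
The state is a dict: "t": time; "joint_pos": joint angles; "joint_velocities": joint speeds; "effort": joint torques, N m; "eef_pos": TCP position; "tcp_rot": TCP orientation; "ft_force": force on the tool from outside, world axes, zero at the start; "ft_torque": the same for the moment, N m; "opening": finger opening in m.
Only numpy, scipy, OpenCV 4.12 (cv2) and the standard library are available. Lean on these libraries where they do the work, as an engineer would, in place of code of your own. Each camera call takes 0.05 s, during which the arm holds its last target.

## Working session

There is one attempt and no reset: what is moved stays moved. The work goes in short steps, Python scripts to look and compute and a shell command to move; the robot and the scene stay as the last step left them, time stands still between calls to the robot, and variables do not carry over. Pictures are saved under pics/ and viewed, and the job is handed in when it is done.

```bash
ls; mkdir -p pics; python3 - <<'E'
from station import r
import cv2,numpy as np
print(r.sense())
for n in("scene","top"):
    cv2.imwrite(f"pics/{n}0.png",r.get_image(n)); print(n,r.camera_model(n))
E
```

```text
pics
{'t': 0.0, 'joint_pos': array([ 1.15877654,  0.68998385, -0.19452264,  1.56635333,  0.15732482,
        0.90249272, -0.21511136]), 'joint_velocities': array([-0.00115711, -0.00029098,  0.00014443,  0.00014187, -0.0011091 ,
       -0.00114524, -0.0007341 ]), 'effort': array([ 8.35579049e-04, -5.27571845e+01, -1.26688544e+00, -1.53428507e+01,
       -5.27012197e-02,  6.43153035e-03,  1.80938632e-04]), 'eef_pos': array([ 0.2691778 , -0.56335876,  0.23790787]), 'tcp_rot': array([ 1.97433017,  0.44954123, -1.97544306]), 'ft_force': array([0.03047762, 1.0441099 , 0.06495495]), 'ft_torque': array([-0.01451516,  0.07300077, -0.03503959]), 'opening': 0.08784015057977818}
scene {'fx': 472.7471749137135, 'fy': 472.7471749137135, 'cx': 321.83040727808503, 'cy': 235.6705622286673, 'R': array([[-0.5916595 , -0.80603543, -0.01568203],
       [-0.59589648,  0.45034601, -0.66490289],
       [ 0.54299762, -0.38405124, -0.74676517]]), 't': array([0.27097012, 0.44816668, 0.70823078])}
top {'fx': 459.0498681270635, 'fy': 459.0498681270635, 'cx': 321.506761994958, 'cy': 231.9042097774863, 'R': array([[-0.02712434, -0.99956809,  0.01130937],
       [-0.99750452,  0.02632714, -0.06551042],
       [ 0.06518438, -0.01305807, -0.99778779]]), 't': array([-0.10054793,  0.60529807,  1.08324162])}
```

View pics/scene0.png

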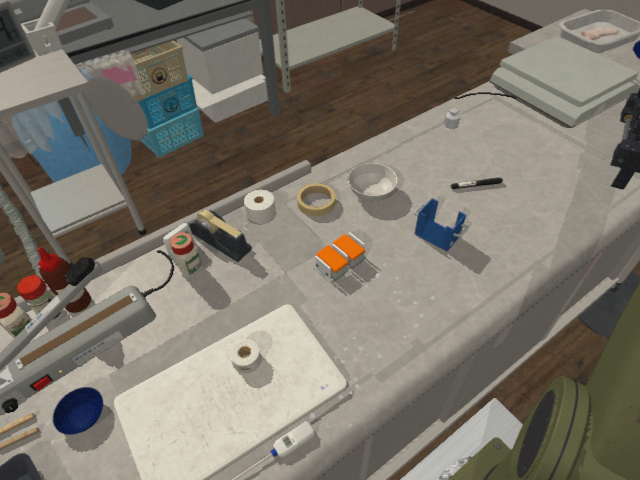

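View pics/top0.png

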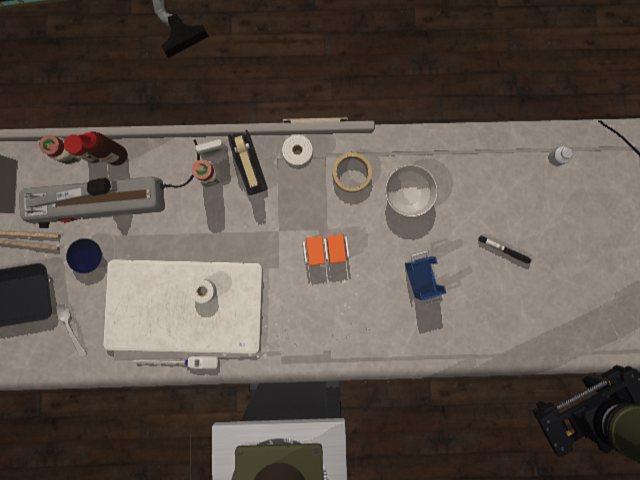

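The top view shows the two orange tin lids at about (316,250) and (338,248), the blue carrier at (425,278), and the small roll at (205,291) on the board. The bystanders are well behind these. Next I measure.

```bash
cat > h.py <<'E'
from station import r
import cv2,numpy as np
from scipy.spatial.transform import Rotation as Ro
def ray(n,uv,z):
    m=r.camera_model(n);R=np.array(m["R"]);t=np.array(m["t"])
    uv=np.atleast_2d(np.float64(uv))
    d=np.c_[(uv[:,0]-m["cx"])/m["fx"],(uv[:,1]-m["cy"])/m["fy"],np.ones(len(uv))]@R
    c=-R.T@t
    return c+d*((z-c[2])/d[:,2])[:,None]
def proj(n,X):
    m=r.camera_model(n);p=np.atleast_2d(X)@np.array(m["R"]).T+m["t"]
    return np.c_[p[:,0]/p[:,2]*m["fx"]+m["cx"],p[:,1]/p[:,2]*m["fy"]+m["cy"]]
def blobs(mask,amin=60):
    cs,_=cv2.findContours(mask.astype(np.uint8),cv2.RETR_EXTERNAL,cv2.CHAIN_APPROX_NONE)
    return [c for c in cs if cv2.contourArea(c)>amin]
def hsv(im): return cv2.cvtColor(im,cv2.COLOR_BGR2HSV)
def st():
    s=r.sense();M=Ro.from_rotvec(s["tcp_rot"]).as_matrix()
    return s,M
def show():
    s,M=st()
    print("t",round(s["t"],2),"p",s["eef_pos"].round(4),"y-az",round(np.degrees(np.arctan2(M[1,1],M[0,1])),2),"x",M[:,0].round(4),"F",s["ft_force"].round(2),"T",s["ft_torque"].round(3),"op",round(s["opening"],4))
def togo(P,az):
    """needed tool-axes shift and turn: TCP to P with jaw axis along az(deg, mod 180)"""
    s,M=st()
    d=M.T@(np.array(P)-s["eef_pos"])
    cur=np.degrees(np.arctan2(M[1,1],M[0,1]))
    w=(az-cur+90)%180-90   # about world z; tool x down -> minus
    print("shift tool mm",(d*1000).round(1),"turn rad about tool x",round(-np.radians(w),4),"j7",s["joint_pos"][6].round(3)); show()
E
python3 - <<'E'
from h import *
for n in("scene","top"):
    im=r.get_image(n);h=hsv(im);print(n)
    m=(h[...,0]>=5)&(h[...,0]<=16)&(h[...,1]>190)&(h[...,2]>150)
    for c in blobs(m,100):
        a=cv2.minAreaRect(c)
        box=ray(n,cv2.boxPoints(a),0.040); print("orange",np.round(a[0],1),a[1],"ctr",ray(n,a[0],0.040).round(4)); print(box[:,:2].round(4).tolist())
    m=(h[...,0]>=100)&(h[...,0]<=125)&(h[...,1]>150)
    for c in blobs(m,200):
        a=cv2.minAreaRect(c); print("blue",a)
    cv2.imwrite(f"pics/{n}_z.png",cv2.resize(im[170:270,290:390] if n=="none" else (im[190:290,400:500] if n=="scene" else im[240:315,390:465]),(600,600),interpolation=cv2.INTER_CUBIC))
    cv2.imwrite(f"pics/{n}_r.png",cv2.resize(im[225:285,310:370] if n=="scene" else im[225:285,295:355],(600,600),interpolation=cv2.INTER_CUBIC))
E
```

```text
scene
orange [331.8 257.8] (27.577163696289062, 16.970561981201172) ctr [[ 0.5539 -0.0977  0.04  ]]
[[0.5828, -0.0767], [0.5947, -0.1181], [0.5255, -0.1183], [0.5155, -0.0784]]
orange [348.5 246. ] (28.087181091308594, 15.593856811523438) ctr [[ 0.5583 -0.1472  0.04  ]]
[[0.588, -0.1268], [0.6006, -0.1666], [0.5291, -0.1673], [0.5184, -0.1289]]
blue ((77.99999237060547, 411.0000305175781), (38.18376159667969, 53.740108489990234), 45.0)
blue ((438.370849609375, 224.19625854492188), (44.62388229370117, 39.84164810180664), 25.769329071044922)
top
orange [315.3 250.6] (26.053089141845703, 15.647738456726074) ctr [[ 0.5575 -0.1006  0.04  ]]
[[0.5863, -0.0793], [0.5898, -0.1161], [0.5287, -0.1217], [0.5253, -0.0851]]
orange [336.2 248.4] (26.171327590942383, 15.876444816589355) ctr [[ 0.5612 -0.15    0.04  ]]
[[0.5901, -0.1284], [0.5938, -0.1657], [0.5324, -0.1715], [0.5288, -0.1343]]
```

```bash
cd pics; python3 - <<'E'
import cv2,numpy as np
a=[cv2.imread(f) for f in("scene_z.png","top_z.png","scene_r.png","top_r.png")]
a=[cv2.resize(i,(400,400)) for i in a]
cv2.imwrite("m1.png",np.hstack(a[:2]));cv2.imwrite("m2.png",np.hstack(a[2:]))
E
```

```text
(no output)
```

View pics/m1.png

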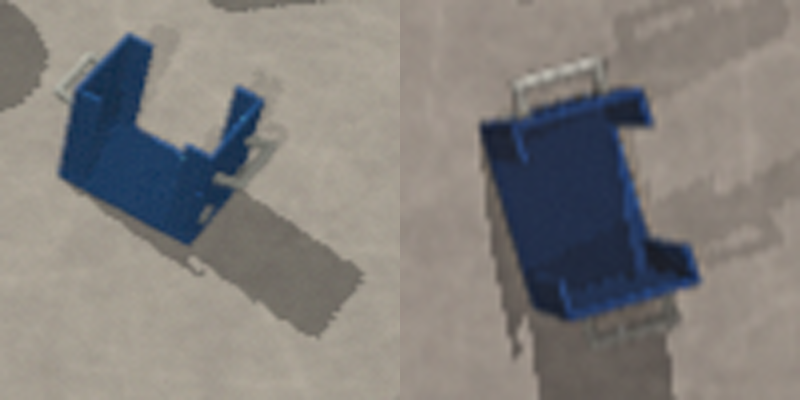

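View pics/m2.png

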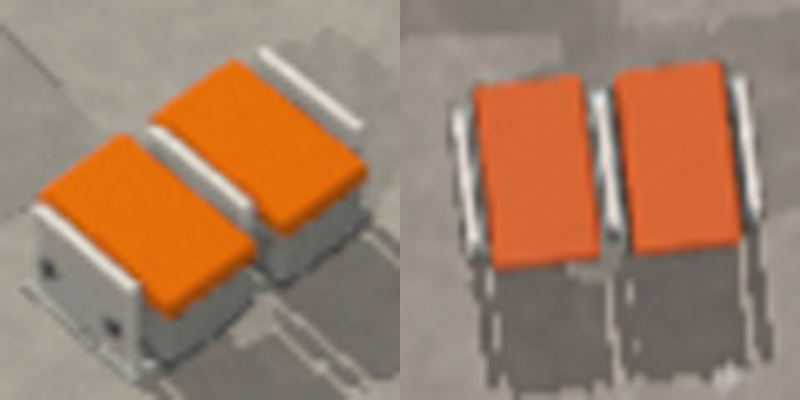

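```bash
python3 - <<'E'
from h import *
for n,(x,y) in dict(scene=(410,195),top=(398,248)).items():
    im=cv2.imread(f"pics/{n}0.png")[y:y+60,x:x+60]
    z=cv2.resize(im,(600,600),interpolation=cv2.INTER_CUBIC)
    z=np.clip(255*(z/255.)**0.55,0,255).astype(np.uint8)
    for k in range(0,600,100):
        cv2.putText(z,str(x+k//10),(k,10),0,.35,(0,255,255));cv2.putText(z,str(y+k//10),(0,k+4),0,.35,(0,255,255)); z[::4,k]=(0,255,255); z[k,::4]=(0,255,255)
    cv2.imwrite(f"pics/{n}_z2.png",z)
E
```

```text
(no output)
```

View pics/scene_z2.png

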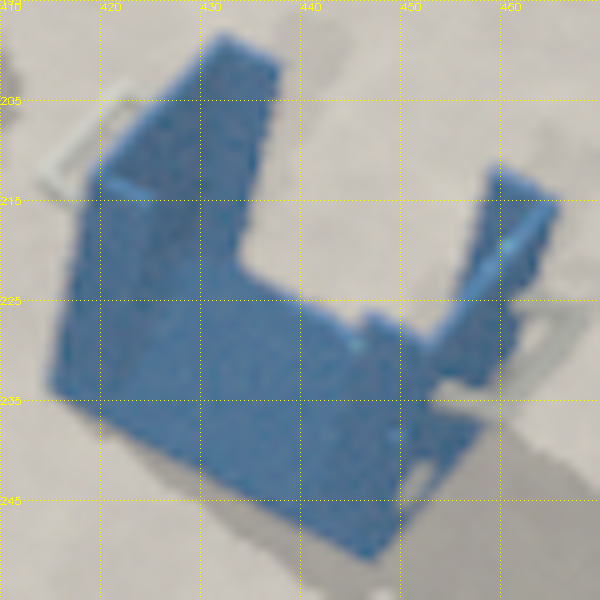

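View pics/top_z2.png

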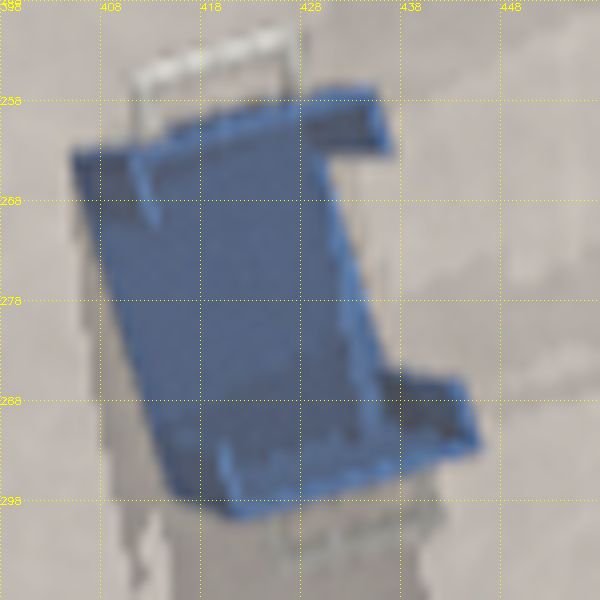

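```bash
python3 - <<'E'
from h import *
T=ray("top",[(411,263.2),(435.7,256.8),(446,292.5),(422,299.8)],.074)
F=ray("top",[(405.3,263.0),(415.5,297.8)],0.0)
S=ray("scene",[(420,212.2),(432.2,198.7),(466,215.5),(453,229.5)],.074)
SF=ray("scene",[(414.9,233.8),(447.2,251)],0.0)
for P in(T,S):
    print(P[:,:2].round(4).tolist(),P.mean(0).round(4),cv2.minAreaRect(P[:,:2].astype(np.float32)),
     "edges",[ (np.hypot(*(P[(i+1)%4]-P[i])[:2]).round(4), np.degrees(np.arctan2(*(P[(i+1)%4]-P[i])[[1,0]])).round(1)) for i in range(4)])
print(F,SF)
for P in (F,SF):
    d=P[1]-P[0];print(np.linalg.norm(d),np.degrees(np.arctan2(d[1],d[0])))
# roll
for n,(x,y) in dict(scene=(215,325),top=(180,265)).items():
    im=cv2.imread(f"pics/{n}0.png")[y:y+60,x:x+60]
    z=cv2.resize(im,(400,400),interpolation=cv2.INTER_CUBIC)
    z=np.clip(255*(z/255.)**1.5,0,255).astype(np.uint8)
    for k in range(0,6):
        q=k*400//6
        cv2.putText(z,str(x+k*10),(q,10),0,.35,(0,0,255));cv2.putText(z,str(y+k*10),(0,q+4),0,.35,(0,0,255)); z[::4,q]=(0,255,255); z[q,::4]=(0,255,255)
    globals()[n]=z
cv2.imwrite("pics/roll.png",np.hstack([scene,top]))
E
```

```text
[[0.522, -0.3182], [0.535, -0.3754], [0.4533, -0.3953], [0.4384, -0.34]] [ 0.4872 -0.3572  0.074 ] ((0.48755496740341187, -0.35744553804397583), (0.08631689101457596, 0.058587267994880676), 14.571379661560059) edges [(np.float64(0.0586), np.float64(-77.1)), (np.float64(0.0841), np.float64(-166.3)), (np.float64(0.0574), np.float64(105.1)), (np.float64(0.0863), np.float64(14.6))]
[[0.5177, -0.3173], [0.5322, -0.3699], [0.449, -0.391], [0.4371, -0.3371]] [ 0.484  -0.3538  0.074 ] ((0.48386067152023315, -0.3537216782569885), (0.08582621067762375, 0.055116020143032074), 14.192275047302246) edges [(np.float64(0.0546), np.float64(-74.6)), (np.float64(0.0858), np.float64(-165.8)), (np.float64(0.0551), np.float64(102.5)), (np.float64(0.083), np.float64(13.8))]
[[ 0.52222147 -0.31955707  0.        ]
 [ 0.4371813  -0.34110081  0.        ]] [[ 5.19844643e-01 -3.17076497e-01 -1.11022302e-16]
 [ 4.37425142e-01 -3.38892756e-01  0.00000000e+00]]
0.08772664245592428 -165.7839989293404
0.08525798090219576 -165.17395377669266
```

View pics/roll.png

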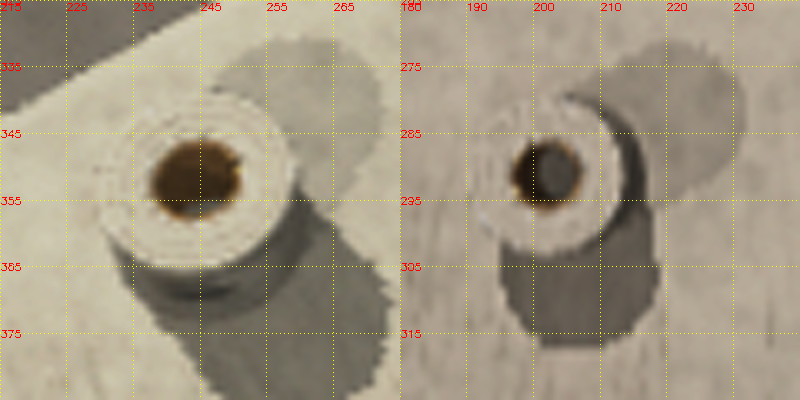

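```bash
python3 - <<'E'
from h import *
print(ray("top",[(202.7,291),(201.9,291.2)],.048),ray("scene",[(244.5,351.9)],.048))
togo([0.5598,-0.1486,0.12],5)
E
```

```text
[[0.47064857 0.16264799 0.048     ]
 [0.47023937 0.16450073 0.048     ]] [[0.46839926 0.16651207 0.048     ]]
shift tool mm [ 118.5 -249.1 -441.1] turn rad about tool x -1.2122 j7 -0.215
t 0.2 p [ 0.2693 -0.5636  0.2383] y-az -64.46 x [-5.e-04  9.e-04 -1.e+00] F [-0.65 -0.21  0.23] T [-0.009 -0.021 -0.006] op 0.0884
```

```bash
python3 -m pendant '[[0,-0.021,-0.037,0],[0,-0.021,-0.037,0],[0,-0.021,-0.037,0],[0,-0.021,-0.037,0],[0,-0.021,-0.037,0],[0,-0.021,-0.037,0],[0,-0.021,-0.037,0],[0,-0.021,-0.037,0],[0,-0.021,-0.037,0],[0,-0.021,-0.037,0],[0,-0.021,-0.037,0],[0,-0.021,-0.037,0]]' 1; python3 -c "
from h import *
togo([0.5598,-0.1486,0.12],5)"
```

```text
t: 1.4
eef_pos: [0.5685, -0.1393, 0.2341]
tcp_rot: [1.978, 0.429, -1.99]
ft_force: [0.5, 0.7, -0.1]
opening: 0.0882
shift tool mm [114.2   4.8  11. ] turn rad about tool x -1.2297 j7 -1.088
t 1.4 p [ 0.5685 -0.1393  0.2341] y-az -65.45 x [-0.0053 -0.0033 -1.    ] F [ 0.53  0.7  -0.1 ] T [-0.008 -0.055 -0.074] op 0.0882
```

```bash
python3 -m pendant '[[0,0,0,-0.14],[0,0,0,-0.14],[0,0,0,-0.14],[0,0,0,-0.14],[0,0,0,-0.14],[0,0,0,-0.14],[0,0,0,-0.14],[0,0,0,-0.14],[0,0,0,-0.09]]'; python3 -c "
from h import *
togo([0.5598,-0.1486,0.12],5)"
```

```text
t: 2.3
eef_pos: [0.5729, -0.1264, 0.2325]
tcp_rot: [1.112, 1.273, -1.114]
ft_force: [-0.3, 0.6, 0.1]
opening: 0.088
shift tool mm [112.5 -15.4  20.6] turn rad about tool x 0.0435 j7 -0.105
t 2.3 p [ 0.5729 -0.1264  0.2325] y-az 7.49 x [-0.0046  0.0022 -1.    ] F [-0.29  0.63  0.09] T [-0.013 -0.126  0.042] op 0.088
```

```bash
python3 -m pendant '[[0.03,-0.005,0.007,0.02],[0.03,-0.005,0.007,0.02],[0.03,-0.005,0.006,0.005],[0.02,0,0,0],[0,0,0,0]]'; python3 -c "
from h import *
togo([0.5598,-0.1486,0.012],5)"
```

```text
t: 2.8
eef_pos: [0.5607, -0.1489, 0.1195]
tcp_rot: [1.147, 1.251, -1.146]
ft_force: [-0.7, 0.5, 1.5]
opening: 0.0881
shift tool mm [107.5  -0.7  -0. ] turn rad about tool x -0.0018 j7 -0.202
t 2.8 p [ 0.5607 -0.1489  0.1195] y-az 4.9 x [-0.0014  0.0027 -1.    ] F [-0.67  0.53  1.45] T [-0.038 -0.041 -0.043] op 0.0881
```

```bash
python3 - <<'E'
from h import *
a=r.get_image("scene");b=r.get_image("top")
cv2.imwrite("pics/g1.png",np.hstack([cv2.resize(a[150:310,260:420],(400,400),interpolation=2),cv2.resize(b[170:330,250:410],(400,400),interpolation=2)]))
E
```

```text
(no output)
```

View pics/g1.png

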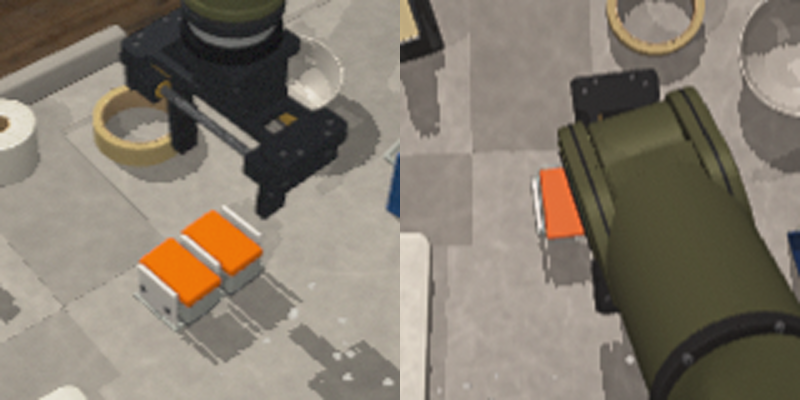

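```bash
python3 -m pendant '[[0.03,0,0,0],[0.03,0,0,0],[0.025,0,0,0],[0.012,0,0,0],[0.008,0,0,0],[0.002,0,0,0],[0,0,0,0]]'; python3 -c "
from h import *
togo([0.5598,-0.1486,0.012],5)"
```

```text
t: 3.6
eef_pos: [0.5735, -0.1486, 0.0218]
tcp_rot: [1.156, 1.23, -1.129]
ft_force: [-0.9, -0.5, -1.5]
opening: 0.0881
shift tool mm [  9.5 -13.9  -1.2] turn rad about tool x -0.0019 j7 -0.29
t 3.6 p [ 0.5735 -0.1486  0.0218] y-az 4.89 x [ 2.370e-02 -1.000e-04 -9.997e-01] F [-0.87 -0.48 -1.53] T [ 0.015  0.131 -0.027] op 0.0881
```

```bash
python3 -c "
from h import *
s=r.sense();print(s['joint_pos'].round(3),s['joint_velocities'].round(3),s['effort'].round(1));show()"
```

```text
[ 0.344  0.97  -0.29   1.812  0.6    0.423 -0.29 ] [ 0.003 -0.009 -0.004  0.001 -0.002  0.007  0.002] [ -0.3 -55.7  -3.3  -8.1   0.1  -0.5  -0. ]
t 3.6 p [ 0.5735 -0.1486  0.0218] y-az 4.89 x [ 2.370e-02 -1.000e-04 -9.997e-01] F [-0.87 -0.48 -1.53] T [ 0.015  0.131 -0.027] op 0.0881
```

```bash
python3 -m pendant '[[-0.03,0,0,0],[-0.03,0,0,0],[-0.03,0,0,0],[0,0,0,0]]'; python3 -c "
from h import *
show()"; python3 -m pendant '[[0,-0.014,0,0],[0,0,0,0]]'; python3 -c "
from h import *
togo([0.5598,-0.1486,0.012],5)"
```

```text
t: 4.0
eef_pos: [0.5731, -0.1485, 0.1183]
tcp_rot: [1.158, 1.226, -1.126]
ft_force: [-0.1, -0.9, -0.2]
opening: 0.0881
t 4.0 p [ 0.5731 -0.1485  0.1183] y-az 4.91 x [ 2.820e-02 -6.000e-04 -9.996e-01] F [-0.09 -0.9  -0.23] T [ 0.029 -0.142 -0.042] op 0.0881
t: 4.2
eef_pos: [0.5601, -0.1503, 0.1203]
tcp_rot: [1.159, 1.222, -1.124]
ft_force: [0.4, 0.2, 0.2]
opening: 0.088
shift tool mm [108.2  -3.7  -2.2] turn rad about tool x -0.0021 j7 -0.225
t 4.2 p [ 0.5601 -0.1503  0.1203] y-az 4.88 x [ 0.0329 -0.0017 -0.9995] F [0.39 0.23 0.17] T [-0.05  -0.082 -0.023] op 0.088
```

```bash
python3 -m pendant '[[0,0,0,0],[0,0,0,0],[0,0,0,0],[0,0,0,0]]'; python3 -c "
from h import *
show()"; python3 -m pendant '[[0,0,0.03,0],[0,0,0.0,0]]'; python3 -c "
from h import *
show()"; python3 -m pendant '[[0,0,-0.03,0],[0,0,0.0,0]]'; python3 -c "
from h import *
show()"; python3 -m pendant '[[0,0.03,0,0],[0,0,0.0,0]]'; python3 -c "
from h import *
show()"; python3 -m pendant '[[0,-0.03,0,0],[0,0,0.0,0]]'; python3 -c "
from h import *
show()"
```

```text
t: 4.6
eef_pos: [0.5616, -0.1499, 0.1198]
tcp_rot: [1.16, 1.222, -1.123]
ft_force: [0.1, -0.1, 0.2]
opening: 0.0881
t 4.6 p [ 0.5616 -0.1499  0.1198] y-az 4.9 x [ 0.034  -0.0012 -0.9994] F [ 0.08 -0.09  0.16] T [ 0.001 -0.1    0.015] op 0.0881
t: 4.8
eef_pos: [0.5647, -0.1798, 0.1194]
tcp_rot: [1.159, 1.223, -1.121]
ft_force: [1.1, -1.6, -0.2]
opening: 0.088
t 4.8 p [ 0.5647 -0.1798  0.1194] y-az 5.01 x [ 3.350e-02 -9.000e-04 -9.994e-01] F [ 1.08 -1.6  -0.19] T [-0.132 -0.032  0.023] op 0.088
t: 5.0
eef_pos: [0.5625, -0.1496, 0.1186]
tcp_rot: [1.162, 1.222, -1.123]
ft_force: [0.1, 0.9, -0.3]
opening: 0.0885
t 5.0 p [ 0.5625 -0.1496  0.1186] y-az 4.83 x [ 3.410e-02  2.000e-04 -9.994e-01] F [ 0.06  0.87 -0.26] T [ 0.013 -0.024  0.014] op 0.0885
t: 5.2
eef_pos: [0.5926, -0.1465, 0.1193]
tcp_rot: [1.16, 1.224, -1.123]
ft_force: [-0.1, 0.9, -0.1]
opening: 0.088
t 5.2 p [ 0.5926 -0.1465  0.1193] y-az 4.91 x [ 0.0325  0.     -0.9995] F [-0.09  0.88 -0.11] T [-0.011 -0.054 -0.029] op 0.088
t: 5.4
eef_pos: [0.5615, -0.1491, 0.1173]
tcp_rot: [1.159, 1.225, -1.124]
ft_force: [0.1, -0.5, 0.4]
opening: 0.0883
t 5.4 p [ 0.5615 -0.1491  0.1173] y-az 4.93 x [ 3.070e-02  1.000e-04 -9.995e-01] F [ 0.08 -0.48  0.41] T [-0.122 -0.007 -0.038] op 0.0883
```

```bash
python3 -m pendant '[[0.02,0,0,0],[0.02,0,0,0]]'; python3 -c "
from h import *
show()"; python3 -m pendant '[[0.02,0,0,0]]'; python3 -c "
from h import *
show();print(r.sense()['joint_velocities'].round(2))"; python3 -m pendant '[[0,0,0,0]]'; python3 -c "
from h import *
togo([0.5598,-0.1486,0.012],5)"
```

```text
t: 5.6
eef_pos: [0.5644, -0.1499, 0.0788]
tcp_rot: [1.161, 1.22, -1.121]
ft_force: [-0.1, -0.3, -1.1]
opening: 0.0877
t 5.6 p [ 0.5644 -0.1499  0.0788] y-az 4.89 x [ 0.0361 -0.001  -0.9993] F [-0.08 -0.35 -1.1 ] T [ 0.026 -0.065 -0.013] op 0.0877
t: 5.7
eef_pos: [0.5656, -0.1503, 0.0585]
tcp_rot: [1.162, 1.219, -1.121]
ft_force: [0.4, 0.5, 0.1]
opening: 0.0879
t 5.7 p [ 0.5656 -0.1503  0.0585] y-az 4.87 x [ 0.0372 -0.0013 -0.9993] F [0.42 0.47 0.07] T [-0.042 -0.066 -0.047] op 0.0879
[-0.15  0.32  0.26  0.04  0.2  -0.41 -0.17]
t: 5.8
eef_pos: [0.564, -0.1502, 0.0563]
tcp_rot: [1.16, 1.222, -1.124]
ft_force: [-0.4, 0.6, 0.2]
opening: 0.088
shift tool mm [44.1 -5.5 -2.1] turn rad about tool x -0.0021 j7 -0.28
t 5.8 p [ 0.564  -0.1502  0.0563] y-az 4.88 x [ 0.0328 -0.001  -0.9995] F [-0.35  0.65  0.19] T [-0.021 -0.046 -0.032] op 0.088
```

```bash
python3 -m pendant '[[0.015,-0.005,-0.002,0]]'; python3 -c "
from h import *
show()"; python3 -m pendant '[[0.01,0,0,0]]'; python3 -c "
from h import *
show()"; python3 -m pendant '[[0.008,0,0,0]]'; python3 -c "
from h import *
togo([0.5598,-0.1486,0.012],5)"
```

```text
t: 5.9
eef_pos: [0.5616, -0.1491, 0.0425]
tcp_rot: [1.162, 1.218, -1.121]
ft_force: [-0.0, -0.2, 0.1]
opening: 0.0884
t 5.9 p [ 0.5616 -0.1491  0.0425] y-az 4.84 x [ 0.0372 -0.0015 -0.9993] F [-0.02 -0.17  0.08] T [-0.068 -0.062 -0.048] op 0.0884
t: 6.0
eef_pos: [0.5613, -0.1491, 0.0322]
tcp_rot: [1.161, 1.219, -1.122]
ft_force: [-0.0, -0.8, -0.3]
opening: 0.0883
t 6.0 p [ 0.5613 -0.1491  0.0322] y-az 4.85 x [ 0.036  -0.0015 -0.9993] F [-0.03 -0.82 -0.26] T [-0.045 -0.016 -0.041] op 0.0883
t: 6.1
eef_pos: [0.5624, -0.1493, 0.0244]
tcp_rot: [1.162, 1.218, -1.121]
ft_force: [-0.4, 0.2, 0.3]
opening: 0.0885
shift tool mm [12.3 -3.  -1. ] turn rad about tool x -0.0026 j7 -0.314
t 6.1 p [ 0.5624 -0.1493  0.0244] y-az 4.85 x [ 0.0373 -0.0018 -0.9993] F [-0.37  0.16  0.29] T [-0.001 -0.08  -0.034] op 0.0885
```

```bash
python3 -m pendant '[[-0.04,0,0,0],[-0.04,0,0,0]]'; python3 -c "
from h import *
show()"; python3 -m pendant '[[0,0,0,0]]'; python3 -c "
from h import *
show()";  python3 -m pendant '[[0,0,0,0]]'; python3 -c "
from h import *
show()"; python3 -m pendant '[[0.04,0,0,0],[0.0,0,0,0]]'; python3 -c "
from h import *
show()";
```

```text
t: 6.3
eef_pos: [0.556, -0.1482, 0.0993]
tcp_rot: [1.157, 1.23, -1.128]
ft_force: [1.1, -0.4, -0.2]
opening: 0.0877
t 6.3 p [ 0.556  -0.1482  0.0993] y-az 4.91 x [ 2.420e-02  7.000e-04 -9.997e-01] F [ 1.07 -0.35 -0.17] T [ 0.017 -0.093  0.03 ] op 0.0877
t: 6.4
eef_pos: [0.5591, -0.1486, 0.1035]
tcp_rot: [1.16, 1.224, -1.124]
ft_force: [0.6, -0.0, -0.4]
opening: 0.0882
t 6.4 p [ 0.5591 -0.1486  0.1035] y-az 4.88 x [ 3.200e-02 -1.000e-04 -9.995e-01] F [ 0.62 -0.   -0.43] T [-0.099 -0.148 -0.05 ] op 0.0882
t: 6.5
eef_pos: [0.5595, -0.1489, 0.1042]
tcp_rot: [1.161, 1.222, -1.123]
ft_force: [-0.6, -0.8, -0.9]
opening: 0.088
t 6.5 p [ 0.5595 -0.1489  0.1042] y-az 4.86 x [ 3.350e-02 -5.000e-04 -9.994e-01] F [-0.55 -0.8  -0.86] T [-0.025 -0.087 -0.019] op 0.088
t: 6.7
eef_pos: [0.5618, -0.1496, 0.0636]
tcp_rot: [1.162, 1.22, -1.123]
ft_force: [-0.9, -0.0, 0.1]
opening: 0.0883
t 6.7 p [ 0.5618 -0.1496  0.0636] y-az 4.82 x [ 0.0357 -0.0011 -0.9994] F [-0.87 -0.03  0.11] T [0.009 0.052 0.039] op 0.0883
```

```bash
python3 -m pendant '[[-0.03,0,0,0],[-0.03,0,0,0],[-0.025,0,0,0],[-0.012,0,0,0],[-0.008,0,0,0],[-0.002,0,0,0],[0,0,0,0]]'; python3 -c "
from h import *
show()"; 
```

```text
t: 7.4
eef_pos: [0.5561, -0.1489, 0.1737]
tcp_rot: [1.157, 1.226, -1.127]
ft_force: [0.1, -0.5, 0.1]
opening: 0.0884
t 7.4 p [ 0.5561 -0.1489  0.1737] y-az 4.92 x [ 2.810e-02 -9.000e-04 -9.996e-01] F [ 0.11 -0.48  0.08] T [ 0.008 -0.081  0.014] op 0.0884
```

```bash
python3 -m pendant '[[0.045,0,0,0],[0.045,0,0,0],[0,0,0,0]]'; python3 -c "
from h import *
show()"; python3 -m pendant '[[-0.05,0,0,0],[-0.025,0,0,0],[-0.012,0,0,0],[-0.006,0,0,0],[-0.003,0,0,0]]'; python3 -c "
from h import *
show()"; 
```

```text
t: 7.7
eef_pos: [0.5593, -0.1493, 0.0807]
tcp_rot: [1.158, 1.225, -1.126]
ft_force: [0.1, 0.8, 0.2]
opening: 0.0882
t 7.7 p [ 0.5593 -0.1493  0.0807] y-az 4.91 x [ 0.029  -0.0012 -0.9996] F [0.12 0.82 0.23] T [-0.028 -0.009  0.048] op 0.0882
t: 8.2
eef_pos: [0.5544, -0.1478, 0.1806]
tcp_rot: [1.154, 1.234, -1.129]
ft_force: [0.8, 0.6, 0.2]
opening: 0.088
t 8.2 p [ 0.5544 -0.1478  0.1806] y-az 5.04 x [ 2.090e-02  9.000e-04 -9.998e-01] F [0.79 0.62 0.21] T [-0.021 -0.065 -0.028] op 0.088
```

```bash
python3 -m pendant '[[0.045,0,0,0],[0.045,0,0,0],[0,0,0,0],[-0.05,0,0,0],[-0.025,0,0,0],[-0.012,0,0,0],[-0.006,0,0,0],[-0.003,0,0,0]]'; python3 -c "
from h import *
show()"; python3 -m pendant '[[0.045,0,0,0],[0.045,0,0,0],[0,0,0,0],[-0.05,0,0,0],[-0.025,0,0,0],[-0.012,0,0,0],[-0.006,0,0,0],[-0.003,0,0,0]]'; python3 -c "
from h import *
togo([0.5598,-0.1486,0.012],5)";
```

```text
t: 9.0
eef_pos: [0.5547, -0.147, 0.1941]
tcp_rot: [1.153, 1.234, -1.127]
ft_force: [0.5, -0.7, -0.3]
opening: 0.0882
t 9.0 p [ 0.5547 -0.147   0.1941] y-az 5.15 x [ 2.150e-02  9.000e-04 -9.998e-01] F [ 0.48 -0.71 -0.32] T [-0.03  -0.128  0.011] op 0.0882
t: 9.8
eef_pos: [0.5552, -0.1463, 0.2088]
tcp_rot: [1.152, 1.234, -1.125]
ft_force: [-0.7, -0.0, -0.7]
opening: 0.0884
shift tool mm [196.9  -0.2   2.5] turn rad about tool x 0.0042 j7 -0.159
t 9.8 p [ 0.5552 -0.1463  0.2088] y-az 5.24 x [ 2.320e-02  8.000e-04 -9.997e-01] F [-0.69 -0.01 -0.72] T [-0.018 -0.049 -0.018] op 0.0884
```

```bash
python3 -m pendant '[[0.045,0,0,0],[0.045,0,0,0],[0.045,0,0,0],[0,0,0,0],[0.02,0,0,0],[0.02,0,0,0],[0,0,0,0]]'; python3 -c "
from h import *
togo([0.5590,-0.1486,0.012],5)";
```

```text
t: 10.5
eef_pos: [0.5643, -0.147, 0.0367]
tcp_rot: [1.154, 1.225, -1.121]
ft_force: [-0.3, -0.6, 0.1]
opening: 0.088
shift tool mm [24.5 -6.2  1. ] turn rad about tool x 0.0038 j7 -0.327
t 10.5 p [ 0.5643 -0.147   0.0367] y-az 5.22 x [ 0.0318 -0.0018 -0.9995] F [-0.26 -0.61  0.15] T [ 0.001 -0.037  0.054] op 0.088
```

```bash
python3 -m pendant '[[0.012,-0.003,0.001,0],[0.012,-0.003,0,0],[0,0,0,0]]'; python3 -c "
from h import *
togo([0.5590,-0.1486,0.012],5)";
```

```text
t: 10.8
eef_pos: [0.5618, -0.1494, 0.0164]
tcp_rot: [1.157, 1.219, -1.117]
ft_force: [-0.3, 0.2, 0.3]
opening: 0.088
shift tool mm [ 4.3 -2.9 -1.1] turn rad about tool x 0.0031 j7 -0.35
t 10.8 p [ 0.5618 -0.1494  0.0164] y-az 5.18 x [ 0.0383 -0.003  -0.9993] F [-0.34  0.18  0.26] T [ 0.034 -0.032  0.008] op 0.088
```

```bash
python3 -m pendant '[[0,-0.002,0,0],[0,0,0,0],[0,0,0,0],[0,0,0,0],[0,0,0,0]]' -1 40; python3 -c "
from h import *
show()";
```

```text
t: 11.3
eef_pos: [0.5619, -0.1501, 0.0194]
tcp_rot: [1.159, 1.214, -1.114]
ft_force: [0.2, 0.4, -2.5]
opening: 0.0656
t 11.3 p [ 0.5619 -0.1501  0.0194] y-az 5.14 x [ 0.0435 -0.0035 -0.999 ] F [ 0.15  0.37 -2.51] T [-0.01  -0.162  0.035] op 0.0656
```

```bash
python3 -m pendant '[[-0.01,0,0,0],[-0.02,0,0,0],[-0.03,0,0,0],[-0.015,0,0,0],[-0.008,0,0,0],[-0.004,0,0,0],[0,0,0,0],[0,0,0,0]]'; python3 - <<'E'
from h import *
show()
f=[]
a=r.get_image("scene"); f.append(r.sense()["ft_force"]); b=r.get_image("top"); f.append(r.sense()["ft_force"])
print(np.round(f,2)); show()
cv2.imwrite("pics/g2.png",np.hstack([cv2.resize(a[150:310,260:420],(400,400),interpolation=2),cv2.resize(b[170:330,250:410],(400,400),interpolation=2)]))
E
```

```text
t: 12.1
eef_pos: [0.5518, -0.15, 0.1077]
tcp_rot: [1.153, 1.225, -1.124]
ft_force: [-0.0, -0.5, -6.9]
opening: 0.066
t 12.1 p [ 0.5518 -0.15    0.1077] y-az 5.15 x [ 0.0299 -0.0034 -0.9995] F [-0.05 -0.52 -6.9 ] T [-0.039  0.008 -0.026] op 0.066
[[-0.07  0.72 -6.73]
 [ 0.22  0.46 -5.23]]
t 12.2 p [ 0.5518 -0.15    0.1075] y-az 5.16 x [ 0.0295 -0.0034 -0.9996] F [ 0.22  0.46 -5.23] T [0.009 0.01  0.023] op 0.0654
```

View pics/g2.png

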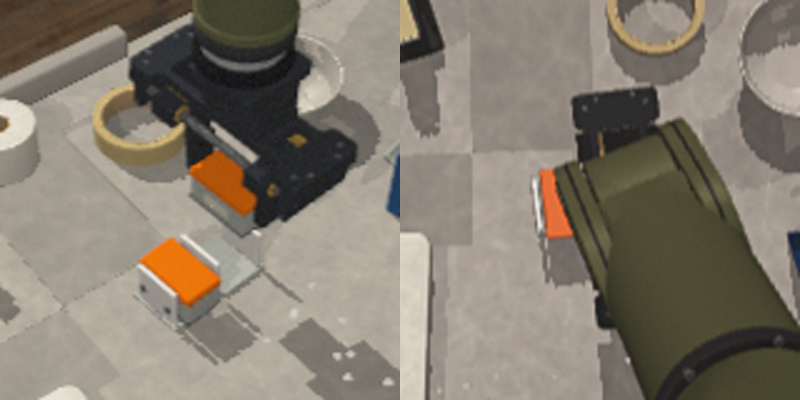

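The lift reads about 6.3 N, so the right-hand tin is the full one. I'll stage it on the table to regrip it across its width.

```bash
python3 -c "
from h import *
togo([0.465,-0.215,0.10],14.4)"
```

```text
shift tool mm [  5.2 -92.4  56.9] turn rad about tool x -0.1613 j7 -0.269
t 12.2 p [ 0.5518 -0.15    0.1075] y-az 5.16 x [ 0.0295 -0.0034 -0.9996] F [ 0.22  0.46 -5.23] T [0.009 0.01  0.023] op 0.0654
```

```bash
python3 -m pendant '[[0,-0.022,0.015,0],[0,-0.03,0.018,0],[0,-0.03,0.018,-0.08],[0,-0.01,0.006,-0.08],[0,0,0,0]]'; python3 -c "
from h import *
togo([0.465,-0.215,0.03],14.4)"
```

```text
t: 12.7
eef_pos: [0.4636, -0.2156, 0.1018]
tcp_rot: [1.027, 1.298, -1.0]
ft_force: [-0.1, 0.6, -5.6]
opening: 0.066
shift tool mm [71.9 -0.4 -0.7] turn rad about tool x 0.0072 j7 -0.093
t 12.7 p [ 0.4636 -0.2156  0.1018] y-az 14.81 x [ 2.730e-02 -2.000e-04 -9.996e-01] F [-0.12  0.64 -5.65] T [ 0.013 -0.097  0.021] op 0.066
```

```bash
python3 -m pendant '[[0.025,0,0,0.004],[0.025,0,0,0.003],[0.015,0,0,0],[0,0,0,0]]'; python3 -c "
from h import *
togo([0.465,-0.215,0.016],14.4)"
```

```text
t: 13.1
eef_pos: [0.4712, -0.2134, 0.0347]
tcp_rot: [1.042, 1.288, -1.004]
ft_force: [-0.6, 0.4, -6.0]
opening: 0.0664
shift tool mm [18.5 -7.1 -0.1] turn rad about tool x -0.0064 j7 -0.205
t 13.1 p [ 0.4712 -0.2134  0.0347] y-az 14.03 x [ 0.0349  0.0017 -0.9994] F [-0.58  0.45 -5.95] T [-0.02   0.006  0.069] op 0.0664
```

```bash
python3 -m pendant '[[0.008,0,0,0],[0.005,0,0,0],[0,0,0,0]]'; python3 -c "
from h import *
show()";  python3 -m pendant '[[0.002,0,0,0],[0.002,0,0,0],[0,0,0,0]]'; python3 -c "
from h import *
show()"
```

```text
t: 13.4
eef_pos: [0.4749, -0.2117, 0.0216]
tcp_rot: [1.044, 1.285, -1.001]
ft_force: [-1.0, 0.1, -5.8]
opening: 0.0656
t 13.4 p [ 0.4749 -0.2117  0.0216] y-az 14.05 x [ 0.039   0.0027 -0.9992] F [-1.04  0.08 -5.81] T [-0.008 -0.001 -0.01 ] op 0.0656
t: 13.7
eef_pos: [0.476, -0.2119, 0.0184]
tcp_rot: [1.045, 1.283, -1.0]
ft_force: [0.0, -0.8, -5.6]
opening: 0.0659
t 13.7 p [ 0.476  -0.2119  0.0184] y-az 14.02 x [ 0.0412  0.0023 -0.9991] F [ 0.01 -0.82 -5.63] T [-0.024 -0.051 -0.009] op 0.0659
```

```bash
python3 -m pendant '[[0.002,0,0,0],[0.002,0,0,0]]'; python3 -c "
from h import *
show()";  python3 -m pendant '[[0.002,0,0,0]]'; python3 -c "
from h import *
show()";  python3 -m pendant '[[0.002,0,0,0]]'; python3 -c "
from h import *
show()"
```

```text
t: 13.9
eef_pos: [0.4764, -0.2123, 0.0151]
tcp_rot: [1.045, 1.281, -1.0]
ft_force: [-3.7, 2.7, 23.3]
opening: 0.0659
t 13.9 p [ 0.4764 -0.2123  0.0151] y-az 13.98 x [ 0.0423  0.0016 -0.9991] F [-3.69  2.68 23.3 ] T [ 0.326  1.245 -0.004] op 0.0659
t: 14.0
eef_pos: [0.4765, -0.2123, 0.015]
tcp_rot: [1.045, 1.28, -1.0]
ft_force: [-4.5, 3.4, 34.6]
opening: 0.0659
t 14.0 p [ 0.4765 -0.2123  0.015 ] y-az 13.98 x [ 4.300e-02  2.000e-04 -9.991e-01] F [-4.51  3.36 34.59] T [ 0.472  1.829 -0.041] op 0.0659
t: 14.1
eef_pos: [0.4764, -0.2122, 0.0152]
tcp_rot: [1.044, 1.278, -1.001]
ft_force: [-2.8, 3.4, 20.1]
opening: 0.0656
t 14.1 p [ 0.4764 -0.2122  0.0152] y-az 13.99 x [ 0.0438 -0.0014 -0.999 ] F [-2.82  3.38 20.08] T [ 0.358  1.276 -0.05 ] op 0.0656
```

```bash
python3 -m pendant '[[0,0,0,0],[0,0,0,0],[0,0,0,0]]' 1; python3 -c "
from h import *
show()"; python3 -m pendant '[[-0.015,0,0,0],[-0.03,0,0,0],[-0.03,0,0,0],[-0.012,0,0,0],[-0.006,0,0,0]]'; python3 - <<'E'
from h import *
show()
for n in("scene","top"):
    a=r.get_image(n); globals()[n]=a; cv2.imwrite(f"pics/{n}3.png",a)
cv2.imwrite("pics/g3.png",np.hstack([cv2.resize(scene[170:330,280:440],(400,400),interpolation=2),cv2.resize(top[210:370,280:440],(400,400),interpolation=2)]))
E
```

```text
t: 14.4
eef_pos: [0.4782, -0.2126, 0.0175]
tcp_rot: [1.044, 1.273, -0.998]
ft_force: [0.2, -1.2, -0.7]
opening: 0.0871
t 14.4 p [ 0.4782 -0.2126  0.0175] y-az 14.01 x [ 0.0486 -0.003  -0.9988] F [ 0.19 -1.17 -0.69] T [-0.038 -0.074  0.028] op 0.0871
t: 14.9
eef_pos: [0.4739, -0.2122, 0.1121]
tcp_rot: [1.043, 1.275, -0.999]
ft_force: [1.0, 0.3, -0.1]
opening: 0.088
t 14.9 p [ 0.4739 -0.2122  0.1121] y-az 14.04 x [ 0.0471 -0.0025 -0.9989] F [ 1.    0.33 -0.1 ] T [-0.044 -0.097 -0.033] op 0.088
```

View pics/g3.png

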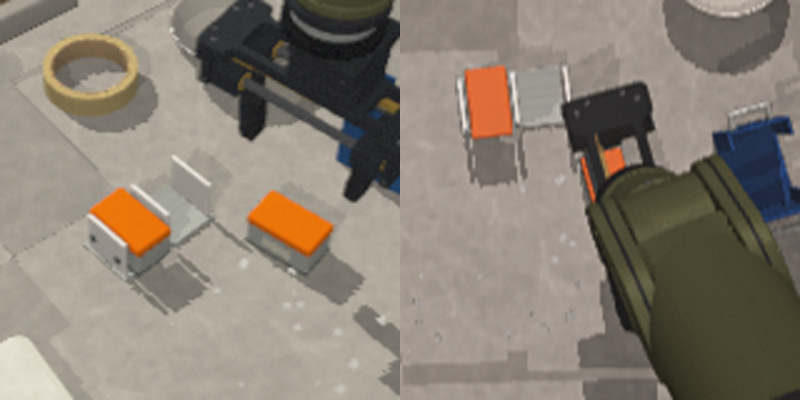

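The full tin stands upright on the table, with its lid at about (397,258) in the scene view. The other tin is still in the left bay. Now I measure the lid.

```bash
cat >> h.py <<'E'
def lids(n,im,z,amin=100):
    h=hsv(im);m=(h[...,0]>=5)&(h[...,0]<=16)&(h[...,1]>190)&(h[...,2]>150)
    for c in blobs(m,amin):
        P=ray(n,c[:,0,:],z)[:,:2].astype(np.float32)
        (cx,cy),(w,hh),a=cv2.minAreaRect(P)
        print(n,"px",np.round(c[:,0,:].mean(0),1),"ctr",round(cx,4),round(cy,4),"size",round(w,4),round(hh,4),"ang",round(a,1))
E
python3 - <<'E'
from h import *
for n in("scene","top"):
    print("first");lids(n,cv2.imread(f"pics/{n}0.png"),.040)
    print("now");lids(n,cv2.imread(f"pics/{n}3.png"),.036)
togo([0.4760,-0.2122,0.03],104)
E
```

```text
first
scene px [331.9 258.3] ctr 0.5537 -0.0966 size 0.0655 0.0408 ang 4.3
scene px [348.5 246.4] ctr 0.5582 -0.1468 size 0.0646 0.0392 ang 2.8
now
scene px [395.8 258.9] ctr 0.4716 -0.2075 size 0.064 0.0414 ang 13.6
scene px [332.  258.3] ctr 0.5562 -0.0985 size 0.0658 0.041 ang 4.3
first
top px [314.9 250.4] ctr 0.5574 -0.1005 size 0.0616 0.0369 ang 5.3
top px [336.2 248.6] ctr 0.5612 -0.1498 size 0.0616 0.0377 ang 5.4
now
shift tool mm [81.7 -1.7 -0.7] turn rad about tool x -1.5701 j7 -0.114
t 15.0 p [ 0.4739 -0.2123  0.1117] y-az 14.04 x [ 0.047  -0.0026 -0.9989] F [0.29 0.11 0.25] T [-0.043 -0.039 -0.018] op 0.0882
```

```bash
python3 -m pendant '[[0,0,0,-0.145],[0,0,0,-0.145],[0,0,0,-0.145],[0,0,0,-0.145],[0,0,0,-0.145],[0,0,0,-0.145],[0,0,0,-0.145],[0,0,0,-0.145],[0,0,0,-0.145],[0,0,0,-0.145],[0,0,0,-0.1],[0,0,0,0]]'; python3 -c "
from h import *
togo([0.4760,-0.2115,0.012],104)"
```

```text
t: 16.2
eef_pos: [0.4687, -0.21, 0.098]
tcp_rot: [-0.217, 1.531, 0.219]
ft_force: [-0.2, -0.4, -0.6]
opening: 0.0884
shift tool mm [86.2 -3.2  4.1] turn rad about tool x 0.0343 j7 1.151
t 16.2 p [ 0.4687 -0.21    0.098 ] y-az 105.96 x [ 0.0285  0.0049 -0.9996] F [-0.16 -0.43 -0.61] T [ 0.127 -0.121 -0.002] op 0.0884
```

```bash
python3 -m pendant '[[0.025,-0.001,0.002,0.02],[0.025,-0.001,0.002,0.015],[0.015,0,0,0],[0,0,0,0]]'; python3 -c "
from h import *
togo([0.4760,-0.2115,0.011],104)"
```

```text
t: 16.6
eef_pos: [0.4745, -0.2101, 0.0284]
tcp_rot: [-0.179, 1.537, 0.184]
ft_force: [-0.6, 0.4, -0.7]
opening: 0.088
shift tool mm [17.4 -1.7  0.6] turn rad about tool x -0.0127 j7 0.966
t 16.6 p [ 0.4745 -0.2101  0.0284] y-az 103.27 x [ 0.0258  0.0063 -0.9996] F [-0.6   0.43 -0.67] T [ 0.122 -0.091 -0.017] op 0.088
```

```bash
python3 -m pendant '[[0.009,-0.001,0,-0.006],[0.008,-0.0005,0,-0.006],[0,0,0,0]]'; python3 -c "
from h import *
togo([0.4756,-0.2115,0.011],104)"
```

```text
t: 16.9
eef_pos: [0.4756, -0.2112, 0.0104]
tcp_rot: [-0.187, 1.536, 0.192]
ft_force: [0.5, -0.9, 0.7]
opening: 0.0881
shift tool mm [-0.6 -0.3 -0. ] turn rad about tool x -0.002 j7 0.938
t 16.9 p [ 0.4756 -0.2112  0.0104] y-az 103.89 x [ 0.0258  0.0065 -0.9996] F [ 0.47 -0.88  0.74] T [ 0.078 -0.07   0.035] op 0.0881
```

```bash
python3 -m pendant '[[0,0,0,0],[0,0,0,0],[0,0,0,0],[0,0,0,0]]' -1 40; python3 -c "
from h import *
show()"; python3 -m pendant '[[-0.01,0,0,0],[-0.025,0,0,0],[-0.035,0,0,0],[-0.025,0,0,0],[-0.01,0,0,0],[0,0,0,0]]'; python3 -c "
from h import *
togo([0.4873,-0.3573,0.115],104.4)"
```

```text
t: 17.3
eef_pos: [0.4763, -0.2115, 0.0117]
tcp_rot: [-0.187, 1.534, 0.191]
ft_force: [-0.2, 0.6, 0.7]
opening: 0.0581
t 17.3 p [ 0.4763 -0.2115  0.0117] y-az 103.83 x [ 0.0279  0.0061 -0.9996] F [-0.2   0.63  0.66] T [ 0.061 -0.146 -0.022] op 0.0581
t: 17.9
eef_pos: [0.473, -0.2115, 0.1232]
tcp_rot: [-0.188, 1.534, 0.192]
ft_force: [1.5, -0.2, -0.2]
opening: 0.0103
shift tool mm [   7.7 -144.9  -21.4] turn rad about tool x -0.0085 j7 1.191
t 17.9 p [ 0.473  -0.2115  0.1232] y-az 103.91 x [ 0.0281  0.0063 -0.9996] F [ 1.47 -0.25 -0.21] T [ 0.061 -0.135  0.002] op 0.0103
```

```bash
python3 -m pendant '[[0,0,0,0]]' 1; python3 - <<'E'
from h import *
show()
for n in("scene","top"):
    a=r.get_image(n); globals()[n]=a; cv2.imwrite(f"pics/{n}4.png",a); lids(n,a,.036,60)
cv2.imwrite("pics/g4.png",np.hstack([cv2.resize(scene[170:330,280:440],(400,400),interpolation=2),cv2.resize(top[210:370,280:440],(400,400),interpolation=2)]))
E
```

```text
t: 18.0
eef_pos: [0.4727, -0.2117, 0.123]
tcp_rot: [-0.188, 1.534, 0.192]
ft_force: [0.5, 0.2, -0.5]
opening: 0.0159
t 18.0 p [ 0.4727 -0.2117  0.123 ] y-az 103.9 x [ 0.0278  0.006  -0.9996] F [ 0.55  0.18 -0.53] T [ 0.05  -0.086  0.009] op 0.0159
scene px [395.8 258.9] ctr 0.4716 -0.2075 size 0.064 0.0414 ang 13.6
scene px [332.  258.3] ctr 0.5563 -0.0986 size 0.0656 0.041 ang 4.2
top px [361.1 274.5] ctr 0.4958 -0.2065 size 0.0195 0.0376 ang 15.0
```

View pics/g4.png

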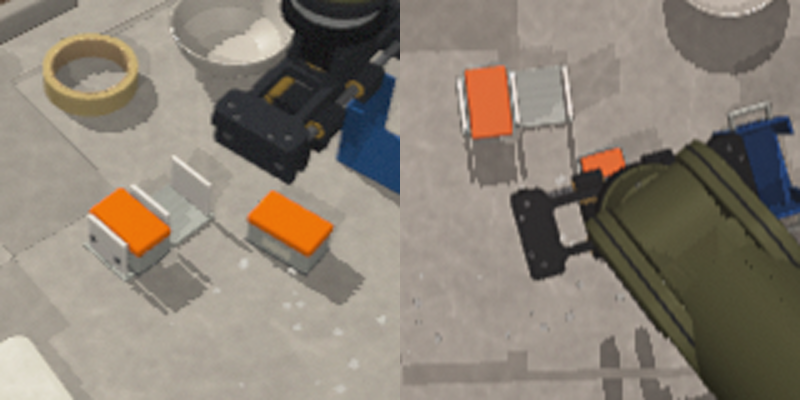

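The fingers had not finished closing when I lifted. The tin did not move, as its lid pixels are identical at (395.8,258.9). I'll reopen and redo the grip.

```bash
python3 -m pendant '[[0,0,0,0],[0,0,0,0],[0,0,0,0],[0,0,0,0],[0,0,0,0]]' 1; python3 -c "
from h import *
togo([0.4756,-0.2115,0.011],104)"
```

```text
t: 18.6
eef_pos: [0.471, -0.2109, 0.1194]
tcp_rot: [-0.186, 1.54, 0.195]
ft_force: [0.1, 1.3, -0.3]
opening: 0.0643
shift tool mm [108.4  -2.1   1.8] turn rad about tool x -0.0009 j7 1.189
t 18.6 p [ 0.471  -0.2109  0.1194] y-az 103.95 x [ 0.0217  0.0088 -0.9997] F [ 0.08  1.31 -0.34] T [ 0.045 -0.082 -0.016] op 0.0643
```

```bash
python3 -m pendant '[[0.03,0,0,0],[0.03,0,0,0],[0.0,0,0,0],[0,0,0,0]]' 1; python3 -c "
from h import *
togo([0.4756,-0.2115,0.011],104)"
```

```text
t: 19.0
eef_pos: [0.474, -0.2105, 0.0591]
tcp_rot: [-0.186, 1.537, 0.194]
ft_force: [0.5, 1.1, -0.2]
opening: 0.088
shift tool mm [48.1 -1.4  0.1] turn rad about tool x -0.0011 j7 1.06
t 19.0 p [ 0.474  -0.2105  0.0591] y-az 103.94 x [ 0.0248  0.0082 -0.9997] F [ 0.47  1.14 -0.24] T [ 0.066 -0.102  0.015] op 0.088
```

```bash
python3 -m pendant '[[0.02,-0.0005,0,0],[0.02,-0.0005,0,0],[0.008,0,0,0],[0,0,0,0],[0,0,0,0]]' 1; python3 -c "
from h import *
togo([0.4756,-0.2115,0.011],104)"
```

```text
t: 19.5
eef_pos: [0.4794, -0.2119, 0.0159]
tcp_rot: [-0.188, 1.528, 0.191]
ft_force: [0.7, -0.2, -0.6]
opening: 0.0883
shift tool mm [ 4.7  1.3 -3.8] turn rad about tool x -0.0022 j7 0.953
t 19.5 p [ 0.4794 -0.2119  0.0159] y-az 103.88 x [ 0.0337  0.0059 -0.9994] F [ 0.72 -0.25 -0.57] T [ 0.106 -0.098 -0.021] op 0.0883
```

```bash
python3 -m pendant '[[0,0,0,0],[0,0,0,0],[0,0,0,0],[0,0,0,0],[0,0,0,0],[0,0,0,0],[0,0,0,0]]' -1 40; python3 -c "
from h import *
show()"
```

```text
t: 20.2
eef_pos: [0.4808, -0.2113, 0.0189]
tcp_rot: [-0.188, 1.524, 0.191]
ft_force: [-0.5, -0.1, 0.5]
opening: 0.0398
t 20.2 p [ 0.4808 -0.2113  0.0189] y-az 103.9 x [ 0.0379  0.0064 -0.9993] F [-0.48 -0.1   0.48] T [ 0.226 -0.065 -0.012] op 0.0398
```

```bash
python3 -m pendant '[[-0.01,0,0,0],[-0.025,0,0,0],[-0.035,0,0,0],[-0.02,0,0,0],[-0.01,0,0,0],[-0.004,0,0,0],[0,0,0,0]]'; python3 -c "
from h import *
togo([0.4923,-0.3560,0.13],104.4)"
```

```text
t: 20.9
eef_pos: [0.4712, -0.2136, 0.124]
tcp_rot: [-0.187, 1.537, 0.191]
ft_force: [1.0, -0.5, -6.2]
opening: 0.0396
shift tool mm [  -6.3 -143.3  -13.4] turn rad about tool x -0.0098 j7 1.205
t 20.9 p [ 0.4712 -0.2136  0.124 ] y-az 103.84 x [ 0.0244  0.006  -0.9997] F [ 1.04 -0.49 -6.18] T [ 0.071 -0.03  -0.041] op 0.0396
```

```bash
python3 -m pendant '[[0,-0.025,-0.002,0],[0,-0.04,-0.004,-0.005],[0,-0.04,-0.004,-0.005],[0,-0.025,-0.002,0],[0,-0.008,0,0],[0,0,0,0]]'; python3 -c "
from h import *
togo([0.4923,-0.3560,0.1],104.4)"
```

```text
t: 21.5
eef_pos: [0.4898, -0.3527, 0.1153]
tcp_rot: [-0.193, 1.548, 0.209]
ft_force: [-0.1, 0.8, -5.5]
opening: 0.0396
shift tool mm [15.3 -4.   1.4] turn rad about tool x 0.0055 j7 1.593
t 21.5 p [ 0.4898 -0.3527  0.1153] y-az 104.71 x [ 0.0121  0.0119 -0.9999] F [-0.1   0.75 -5.54] T [ 0.08  -0.155  0.   ] op 0.0396
```

```bash
python3 -m pendant '[[0.008,-0.004,0.001,0.005],[0,0,0,0]]'; python3 - <<'E'
from h import *
togo([0.4923,-0.3560,0.1],104.4)
for n in("scene","top"):
    a=r.get_image(n); globals()[n]=a
cv2.imwrite("pics/g5.png",np.hstack([cv2.resize(scene[150:270,380:500],(400,400),interpolation=2),cv2.resize(top[220:340,370:490],(400,400),interpolation=2)]))
E
```

```text
t: 21.7
eef_pos: [0.491, -0.3533, 0.1054]
tcp_rot: [-0.189, 1.55, 0.21]
ft_force: [-1.1, 0.6, -5.9]
opening: 0.0399
shift tool mm [ 5.4 -3.   0.5] turn rad about tool x 0.0034 j7 1.587
t 21.7 p [ 0.491  -0.3533  0.1054] y-az 104.6 x [ 0.0093  0.0146 -0.9999] F [-1.12  0.6  -5.91] T [ 0.095 -0.046  0.042] op 0.0399
```

View pics/g5.png

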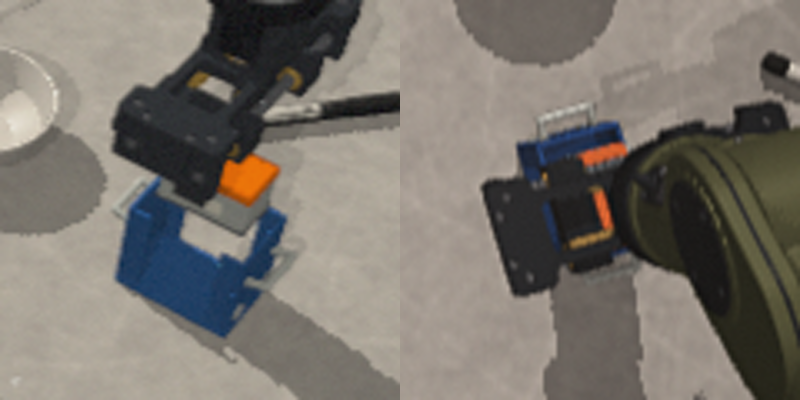

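```bash
python3 -m pendant '[[0.01,-0.003,0,0.003],[0.02,-0.001,0,0],[0.01,0,0,0],[0,0,0,0]]'; python3 -c "
from h import *
togo([0.4923,-0.3560,0.025],104.4)"
```

```text
t: 22.2
eef_pos: [0.494, -0.3537, 0.0634]
tcp_rot: [-0.19, 1.548, 0.212]
ft_force: [-1.1, -0.1, -5.2]
opening: 0.0397
shift tool mm [38.4 -2.2 -2.8] turn rad about tool x 0.0054 j7 1.546
t 22.2 p [ 0.494  -0.3537  0.0634] y-az 104.71 x [ 0.0112  0.0155 -0.9998] F [-1.1  -0.06 -5.2 ] T [ 0.027 -0.104 -0.001] op 0.0397
```

```bash
python3 -m pendant '[[0.01,-0.003,-0.003,0.003],[0.01,-0.001,-0.001,0.003],[0.006,0,0,0],[0,0,0,0]]'; python3 -c "
from h import *
togo([0.4923,-0.3560,0.025],104.4)"
```

```text
t: 22.6
eef_pos: [0.4909, -0.3587, 0.0343]
tcp_rot: [-0.184, 1.55, 0.207]
ft_force: [-0.5, -0.1, -5.4]
opening: 0.0398
shift tool mm [9.4 2.1 1.9] turn rad about tool x -0.0016 j7 1.52
t 22.6 p [ 0.4909 -0.3587  0.0343] y-az 104.31 x [ 0.0103  0.0158 -0.9998] F [-0.5  -0.15 -5.42] T [ 0.03  -0.094  0.03 ] op 0.0398
```

```bash
python3 -m pendant '[[0.004,0.002,0.001,0],[0.0,0.0,0,0]]'; python3 -c "
from h import *
togo([0.4923,-0.3560,0.025],104.4)";  python3 -m pendant '[[0.002,0,0,0],[0.001,0,0,0]]'; python3 -c "
from h import *
show()"
```

```text
t: 22.8
eef_pos: [0.4918, -0.3563, 0.0302]
tcp_rot: [-0.184, 1.549, 0.207]
ft_force: [0.5, 0.3, -4.9]
opening: 0.0393
shift tool mm [5.2 0.1 0.5] turn rad about tool x -0.0019 j7 1.509
t 22.8 p [ 0.4918 -0.3563  0.0302] y-az 104.29 x [ 0.0111  0.016  -0.9998] F [ 0.45  0.33 -4.93] T [ 0.088 -0.184  0.013] op 0.0393
t: 23.0
eef_pos: [0.4925, -0.3562, 0.0278]
tcp_rot: [-0.185, 1.548, 0.207]
ft_force: [0.4, -1.0, -5.5]
opening: 0.0399
t 23.0 p [ 0.4925 -0.3562  0.0278] y-az 104.32 x [ 0.0124  0.0154 -0.9998] F [ 0.36 -0.97 -5.54] T [ 0.089 -0.106  0.008] op 0.0399
```

```bash
python3 -m pendant '[[0.0015,0,0,0]]'; python3 -c "
from h import *
show()";  python3 -m pendant '[[0.0015,0,0,0]]'; python3 -c "
from h import *
show()"; python3 -m pendant '[[0.001,0,0,0]]'; python3 -c "
from h import *
show()"
```

```text
t: 23.1
eef_pos: [0.4929, -0.3562, 0.0265]
tcp_rot: [-0.185, 1.547, 0.206]
ft_force: [0.2, 0.3, -5.8]
opening: 0.0396
t 23.1 p [ 0.4929 -0.3562  0.0265] y-az 104.32 x [ 0.0131  0.0152 -0.9998] F [ 0.2   0.26 -5.83] T [ 0.093 -0.144 -0.012] op 0.0396
t: 23.2
eef_pos: [0.4927, -0.3562, 0.0253]
tcp_rot: [-0.185, 1.547, 0.206]
ft_force: [-4.5, 0.6, 6.5]
opening: 0.0397
t 23.2 p [ 0.4927 -0.3562  0.0253] y-az 104.31 x [ 0.0126  0.0148 -0.9998] F [-4.45  0.56  6.49] T [0.184 0.485 0.036] op 0.0397
t: 23.3
eef_pos: [0.4927, -0.3562, 0.0253]
tcp_rot: [-0.186, 1.548, 0.205]
ft_force: [-3.8, -0.2, 8.4]
opening: 0.0396
t 23.3 p [ 0.4927 -0.3562  0.0253] y-az 104.31 x [ 0.0126  0.0142 -0.9998] F [-3.75 -0.16  8.39] T [0.194 0.576 0.012] op 0.0396
```

```bash
python3 -m pendant '[[0,0,0,0],[0,0,0,0],[0,0,0,0]]' 1; python3 -c "
from h import *
show()";  python3 -m pendant '[[-0.02,0,0,0],[-0.03,0,0,0],[-0.04,0,0,0],[-0.03,0,0,0],[0,0,0,0]]'; python3 - <<'E'
from h import *
togo([0.5574,-0.1,0.13],5)
for n in("scene","top"):
    a=r.get_image(n); globals()[n]=a;cv2.imwrite(f"pics/{n}6.png",a);lids(n,a,.042,60)
cv2.imwrite("pics/g6.png",np.hstack([cv2.resize(scene[150:270,380:500],(400,400),interpolation=2),cv2.resize(top[220:340,370:490],(400,400),interpolation=2)]))
E
```

```text
t: 23.6
eef_pos: [0.4953, -0.3565, 0.0273]
tcp_rot: [-0.188, 1.542, 0.204]
ft_force: [-0.1, -0.1, 0.5]
opening: 0.0613
t 23.6 p [ 0.4953 -0.3565  0.0273] y-az 104.33 x [ 0.0182  0.0128 -0.9998] F [-0.15 -0.05  0.47] T [ 0.065 -0.129 -0.02 ] op 0.0613
t: 24.1
eef_pos: [0.4949, -0.3576, 0.1514]
tcp_rot: [-0.187, 1.539, 0.205]
ft_force: [0.9, -0.9, 0.0]
opening: 0.0885
shift tool mm [ 26.3 233.9 123.9] turn rad about tool x -1.4071 j7 1.641
t 24.1 p [ 0.4949 -0.3576  0.1514] y-az 104.38 x [ 0.0207  0.014  -0.9997] F [ 0.86 -0.91  0.01] T [ 0.07  -0.134  0.01 ] op 0.0885
scene px [331.8 258.2] ctr 0.5526 -0.0952 size 0.0647 0.0408 ang 5.4
scene px [439.5 223.2] ctr 0.486 -0.3519 size 0.0586 0.0417 ang 14.9
top px [430.  283.9] ctr 0.4726 -0.3677 size 0.028 0.0246 ang 16.2
```

View pics/g6.png

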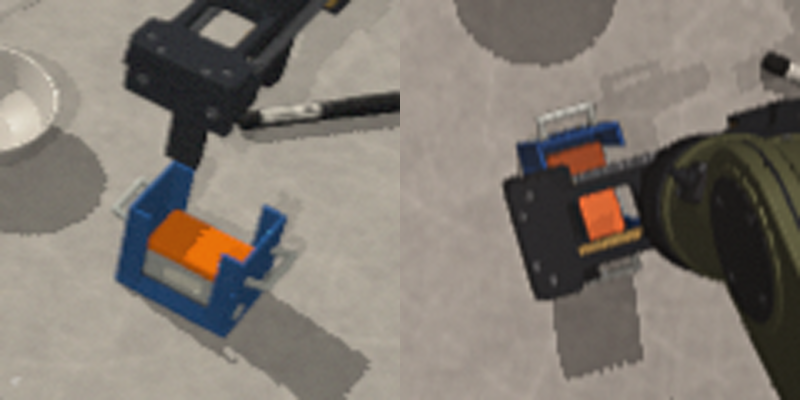

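The full tin stands flat on the carrier's floor, with its lid at about (439,223) in the scene view. Next, the lighter tin.

```bash
python3 -m pendant '[[0,0.03,0.016,0],[0,0.04,0.021,0],[0,0.04,0.021,0],[0,0.04,0.021,0],[0,0.04,0.021,0.1],[0,0.025,0.015,0.14],[0,0,0,0.14],[0,0,0,0.14],[0,0,0,0.14],[0,0,0,0.14]]'; python3 -c "
from h import *
togo([0.5574,-0.1,0.13],5)"
```

```text
t: 25.2
eef_pos: [0.5479, -0.1132, 0.1348]
tcp_rot: [0.472, 1.537, -0.442]
ft_force: [0.2, -0.5, 0.5]
opening: 0.0884
shift tool mm [ 5.  16.2  0.8] turn rad about tool x 0.9012 j7 0.465
t 25.2 p [ 0.5479 -0.1132  0.1348] y-az 56.64 x [-0.009   0.0227 -0.9997] F [ 0.24 -0.47  0.46] T [ 0.005 -0.152 -0.003] op 0.0884
```

```bash
python3 -m pendant '[[0,0.016,0,0.14],[0,0,0,0.14],[0,0,0,0.14],[0,0,0,0.14],[0,0,0,0.14],[0,0,0,0.1],[0,0,0,0.04],[0,0,0,0]]'; python3 -c "
from h import *
togo([0.5574,-0.1,0.012],5)"
```

```text
t: 26.0
eef_pos: [0.5487, -0.1001, 0.122]
tcp_rot: [1.128, 1.299, -1.138]
ft_force: [-0.4, 0.4, 0.8]
opening: 0.088
shift tool mm [109.7  11.9   3.6] turn rad about tool x 0.0245 j7 -0.222
t 26.0 p [ 0.5487 -0.1001  0.122 ] y-az 6.41 x [-0.032   0.0213 -0.9993] F [-0.41  0.44  0.85] T [-0.037 -0.147  0.021] op 0.088
```

```bash
python3 -m pendant '[[0.03,0.004,0.001,0.01],[0.025,0.003,0.001,0.01],[0.012,0,0,0],[0.008,0,0,0],[0.005,0,0,0],[0,0,0,0]]'; python3 -c "
from h import *
togo([0.5574,-0.1,0.012],5)"
```

```text
t: 26.6
eef_pos: [0.5514, -0.0999, 0.036]
tcp_rot: [1.137, 1.296, -1.153]
ft_force: [0.6, -0.8, 0.9]
opening: 0.0885
shift tool mm [23.8  6.8  1.3] turn rad about tool x 0.0095 j7 -0.294
t 26.6 p [ 0.5514 -0.0999  0.036 ] y-az 5.54 x [-0.0367  0.021  -0.9991] F [ 0.58 -0.79  0.88] T [-0.074 -0.062  0.004] op 0.0885
```

```bash
python3 -m pendant '[[0.01,0.005,0.001,0.005],[0.008,0.002,0,0.004],[0,0,0,0]]'; python3 -c "
from h import *
togo([0.5574,-0.1,0.012],5)"
```

```text
t: 26.9
eef_pos: [0.5597, -0.1, 0.0179]
tcp_rot: [1.146, 1.289, -1.158]
ft_force: [0.4, -1.0, 0.5]
opening: 0.0879
shift tool mm [ 6.  -2.1 -0.1] turn rad about tool x -0.0004 j7 -0.307
t 26.9 p [ 0.5597 -0.1     0.0179] y-az 4.98 x [-0.0333  0.0209 -0.9992] F [ 0.41 -0.97  0.53] T [-0.049 -0.096 -0.028] op 0.0879
```

```bash
python3 -m pendant '[[0.005,-0.002,0,0],[0,0,0,0]]'; python3 -m pendant '[[0,0,0,0],[0,0,0,0],[0,0,0,0],[0,0,0,0],[0,0,0,0]]' -1 40; python3 -c "
from h import *
show()"
```

```text
t: 27.1
eef_pos: [0.5577, -0.1001, 0.0127]
tcp_rot: [1.146, 1.289, -1.158]
ft_force: [-0.8, -0.2, 0.2]
opening: 0.0878
t: 27.6
eef_pos: [0.5578, -0.1002, 0.0132]
tcp_rot: [1.146, 1.288, -1.157]
ft_force: [0.2, 0.8, -1.2]
opening: 0.0656
t 27.6 p [ 0.5578 -0.1002  0.0132] y-az 4.98 x [-0.0321  0.0208 -0.9993] F [ 0.16  0.84 -1.17] T [-0.053 -0.145  0.064] op 0.0656
```

```bash
python3 -m pendant '[[-0.01,0,0,0],[-0.02,0,0,0],[-0.03,0,0,0],[-0.02,0,0,0],[-0.01,0,0,0],[0,0,0,0]]'; python3 -c "
from h import *
togo([0.47,-0.21,0.09],14)"
```

```text
t: 28.2
eef_pos: [0.5593, -0.1023, 0.1076]
tcp_rot: [1.144, 1.291, -1.159]
ft_force: [0.4, -0.2, -3.1]
opening: 0.0659
shift tool mm [ 18.5 -97.7 100. ] turn rad about tool x -0.157 j7 -0.242
t 28.2 p [ 0.5593 -0.1023  0.1076] y-az 5.01 x [-0.0356  0.0205 -0.9992] F [ 0.36 -0.21 -3.13] T [-0.013 -0.223 -0.003] op 0.0659
```

```bash
python3 -m pendant '[[0,-0.018,0.018,0],[0,-0.03,0.03,0],[0,-0.03,0.03,-0.08],[0,-0.015,0.015,-0.08],[0,0,0,0]]'; python3 -c "
from h import *
togo([0.47,-0.21,0.02],14)"
```

```text
t: 28.7
eef_pos: [0.4722, -0.205, 0.1049]
tcp_rot: [1.02, 1.366, -1.03]
ft_force: [-0.6, 0.6, -2.3]
opening: 0.066
shift tool mm [84.8 -0.7  7. ] turn rad about tool x 0.0126 j7 0.009
t 28.7 p [ 0.4722 -0.205   0.1049] y-az 14.72 x [-0.0393  0.0232 -0.999 ] F [-0.65  0.56 -2.33] T [-0.034 -0.146  0.008] op 0.066
```

```bash
python3 -m pendant '[[0.025,0,0.002,0.006],[0.03,0,0.002,0.004],[0.02,0,0,0],[0,0,0,0]]'; python3 -c "
from h import *
togo([0.47,-0.21,0.01],14)"
```

```text
t: 29.1
eef_pos: [0.4732, -0.2041, 0.0265]
tcp_rot: [1.036, 1.359, -1.037]
ft_force: [-0.9, -0.5, -2.3]
opening: 0.0657
shift tool mm [16.4 -4.1  5.5] turn rad about tool x -0.0029 j7 -0.086
t 29.1 p [ 0.4732 -0.2041  0.0265] y-az 13.83 x [-0.0356  0.0265 -0.999 ] F [-0.86 -0.49 -2.25] T [-0.034 -0.173 -0.045] op 0.0657
```

```bash
python3 -m pendant '[[0.008,0,0,-0.003],[0.004,0,0,0],[0,0,0,0]]'; python3 -c "
from h import *
show()"; python3 -m pendant '[[0.002,0,0,0]]'; python3 -c "
from h import *
show()"; python3 -m pendant '[[0.002,0,0,0]]'; python3 -c "
from h import *
show()"
```

```text
t: 29.4
eef_pos: [0.4751, -0.2014, 0.0144]
tcp_rot: [1.034, 1.36, -1.032]
ft_force: [-0.1, 0.5, -3.0]
opening: 0.0656
t 29.4 p [ 0.4751 -0.2014  0.0144] y-az 14.09 x [-0.0332  0.0278 -0.9991] F [-0.14  0.48 -2.96] T [-0.084 -0.156  0.028] op 0.0656
t: 29.5
eef_pos: [0.4757, -0.2013, 0.0129]
tcp_rot: [1.035, 1.359, -1.031]
ft_force: [-0.6, 0.2, -1.6]
opening: 0.0657
t 29.5 p [ 0.4757 -0.2013  0.0129] y-az 14.09 x [-0.0319  0.0276 -0.9991] F [-0.65  0.2  -1.57] T [-0.108 -0.204  0.008] op 0.0657
t: 29.6
eef_pos: [0.4761, -0.2013, 0.0114]
tcp_rot: [1.035, 1.358, -1.03]
ft_force: [0.4, -0.6, -2.3]
opening: 0.0659
t 29.6 p [ 0.4761 -0.2013  0.0114] y-az 14.08 x [-0.0307  0.0273 -0.9992] F [ 0.36 -0.57 -2.35] T [-0.058 -0.111  0.003] op 0.0659
```

```bash
python3 -m pendant '[[0.0015,0,0,0]]'; python3 -c "
from h import *
show()"; python3 -m pendant '[[0.0015,0,0,0]]'; python3 -c "
from h import *
show()"
```

```text
t: 29.7
eef_pos: [0.4763, -0.2014, 0.0101]
tcp_rot: [1.035, 1.357, -1.03]
ft_force: [-0.7, 0.5, -2.2]
opening: 0.0659
t 29.7 p [ 0.4763 -0.2014  0.0101] y-az 14.06 x [-0.03    0.0271 -0.9992] F [-0.73  0.47 -2.24] T [-0.081 -0.137 -0.006] op 0.0659
t: 29.8
eef_pos: [0.4764, -0.2013, 0.0092]
tcp_rot: [1.035, 1.356, -1.031]
ft_force: [-1.4, 2.1, 17.8]
opening: 0.0654
t 29.8 p [ 0.4764 -0.2013  0.0092] y-az 14.04 x [-0.0297  0.0269 -0.9992] F [-1.39  2.1  17.78] T [ 0.059  0.902 -0.112] op 0.0654
```

```bash
python3 -m pendant '[[0,0,0,0],[0,0,0,0],[0,0,0,0]]' 1; python3 -m pendant '[[-0.02,0,0,0],[-0.03,0,0,0],[-0.03,0,0,0],[-0.015,0,0,-0.1],[0,0,0,-0.14],[0,0,0,-0.14],[0,0,0,-0.14],[0,0,0,-0.14],[0,0,0,-0.14],[0,0,0,-0.14],[0,0,0,-0.14]]'; python3 - <<'E'
from h import *
show()
for n in("scene","top"):
    a=r.get_image(n); globals()[n]=a;cv2.imwrite(f"pics/{n}7.png",a);lids(n,a,.036,60)
E
```

```text
t: 30.1
eef_pos: [0.4771, -0.2016, 0.01]
tcp_rot: [1.036, 1.354, -1.03]
ft_force: [-0.5, 0.3, 0.3]
opening: 0.0871
t: 31.2
eef_pos: [0.4797, -0.2061, 0.1097]
tcp_rot: [0.177, 1.594, -0.147]
ft_force: [-0.6, 0.5, -0.9]
opening: 0.088
t 31.2 p [ 0.4797 -0.2061  0.1097] y-az 78.23 x [-0.0269  0.0221 -0.9994] F [-0.59  0.46 -0.86] T [-0.023 -0.09   0.006] op 0.088
scene px [392.  261.2] ctr 0.4721 -0.1967 size 0.0643 0.0412 ang 14.1
scene px [441.3 224.3] ctr 0.4832 -0.3588 size 0.0466 0.0419 ang 15.8
```

```bash
python3 -m pendant '[[0,0,0,-0.145],[0,0,0,-0.145],[0,0,0,-0.1],[0,0,0,0]]'; python3 -c "
from h import *
togo([0.4768,-0.2016,0.011],104)"
```

```text
t: 31.7
eef_pos: [0.4791, -0.2064, 0.1093]
tcp_rot: [-0.12, 1.592, 0.159]
ft_force: [0.5, 0.2, -0.5]
opening: 0.0879
shift tool mm [98.4  2.5  0.9] turn rad about tool x -0.0672 j7 1.174
t 31.7 p [ 0.4791 -0.2064  0.1093] y-az 100.15 x [-0.028   0.0226 -0.9994] F [ 0.49  0.17 -0.5 ] T [ 0.119 -0.166  0.015] op 0.0879
```

```bash
python3 -m pendant '[[0.03,0.001,0,-0.03],[0.03,0.001,0,-0.03],[0.015,0,0,0],[0,0,0,0]]'; python3 -c "
from h import *
togo([0.4768,-0.2016,0.011],104)"
```

```text
t: 32.1
eef_pos: [0.4779, -0.2035, 0.033]
tcp_rot: [-0.153, 1.587, 0.19]
ft_force: [0.2, 0.7, 0.6]
opening: 0.0879
shift tool mm [22.1  1.5 -0.3] turn rad about tool x -0.0265 j7 1.063
t 32.1 p [ 0.4779 -0.2035  0.033 ] y-az 102.48 x [-0.0252  0.0208 -0.9995] F [0.21 0.7  0.64] T [-0.011 -0.182 -0.006] op 0.0879
```

```bash
python3 -m pendant '[[0.012,0.001,0,-0.015],[0.01,0,0,-0.01],[0,0,0,0]]'; python3 -c "
from h import *
togo([0.4768,-0.2016,0.011],104)"
```

```text
t: 32.4
eef_pos: [0.4782, -0.2022, 0.0119]
tcp_rot: [-0.168, 1.584, 0.203]
ft_force: [-0.9, 0.5, 0.7]
opening: 0.0881
shift tool mm [ 0.9  0.9 -1.2] turn rad about tool x -0.009 j7 1.031
t 32.4 p [ 0.4782 -0.2022  0.0119] y-az 103.48 x [-0.0236  0.0197 -0.9995] F [-0.87  0.5   0.7 ] T [ 0.076 -0.209 -0.018] op 0.0881
```

```bash
python3 -m pendant '[[0,0,0,0],[0,0,0,0],[0,0,0,0],[0,0,0,0],[0,0,0,0],[0,0,0,0],[0,0,0,0]]' -1 30; python3 -c "
from h import *
show()"
```

```text
t: 33.1
eef_pos: [0.4799, -0.2021, 0.0146]
tcp_rot: [-0.166, 1.58, 0.2]
ft_force: [0.8, 1.2, -0.9]
opening: 0.04
t 33.1 p [ 0.4799 -0.2021  0.0146] y-az 103.3 x [-0.0195  0.0196 -0.9996] F [ 0.84  1.16 -0.88] T [ 0.055 -0.154  0.055] op 0.04
```

```bash
python3 -m pendant '[[-0.01,0,0,0],[-0.025,0,0,0],[-0.035,0,0,0],[-0.025,0,0,0],[-0.012,0,0,0],[0,0,0,0]]'; python3 -c "
from h import *
togo([0.4906,-0.3568,0.12],104.3)"
```

```text
t: 33.7
eef_pos: [0.4799, -0.2048, 0.1255]
tcp_rot: [-0.166, 1.586, 0.201]
ft_force: [0.2, -0.3, -1.6]
opening: 0.0399
shift tool mm [   2.3 -150.4  -24.6] turn rad about tool x -0.0173 j7 1.242
t 33.7 p [ 0.4799 -0.2048  0.1255] y-az 103.31 x [-0.0252  0.0195 -0.9995] F [ 0.23 -0.31 -1.6 ] T [ 0.037 -0.155  0.041] op 0.0399
```

```bash
python3 -m pendant '[[0,-0.025,-0.004,0],[0,-0.04,-0.007,-0.007],[0,-0.04,-0.007,-0.007],[0,-0.03,-0.005,0],[0,-0.01,-0.001,0],[0,0,0,0]]'; python3 - <<'E'
from h import *
togo([0.4906,-0.3568,0.08],104.3)
for n in("scene","top"):
    a=r.get_image(n); globals()[n]=a
cv2.imwrite("pics/g8.png",np.hstack([cv2.resize(scene[150:270,380:500],(400,400),interpolation=2),cv2.resize(top[220:340,370:490],(400,400),interpolation=2)]))
E
```

```text
t: 34.3
eef_pos: [0.4879, -0.3545, 0.1156]
tcp_rot: [-0.177, 1.593, 0.22]
ft_force: [0.2, 0.5, -2.0]
opening: 0.0397
shift tool mm [35.4 -4.   3.1] turn rad about tool x 0.0015 j7 1.618
t 34.3 p [ 0.4879 -0.3545  0.1156] y-az 104.39 x [-0.0344  0.0228 -0.9991] F [ 0.23  0.47 -1.98] T [ 0.085 -0.177  0.005] op 0.0397
```

View pics/g8.png

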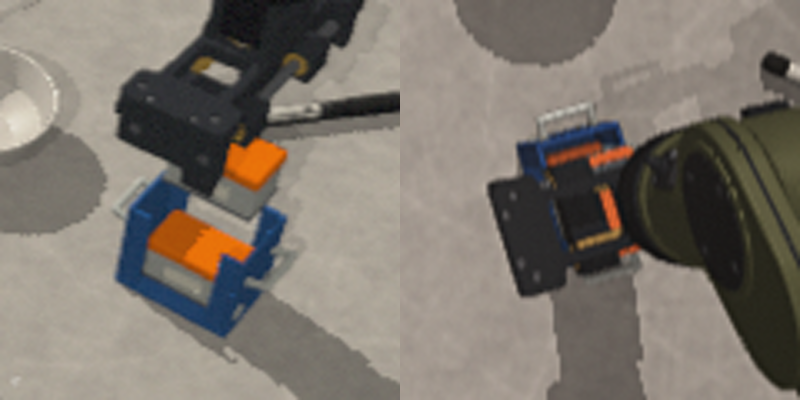

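```bash
python3 -m pendant '[[0.012,-0.003,0.002,0],[0.015,-0.001,0.001,0],[0.008,0,0,0],[0,0,0,0]]'; python3 -c "
from h import *
togo([0.4906,-0.3568,0.057],104.3)"
```

```text
t: 34.8
eef_pos: [0.4917, -0.3486, 0.0777]
tcp_rot: [-0.184, 1.593, 0.233]
ft_force: [0.4, -1.5, -0.7]
opening: 0.0394
shift tool mm [20.5 -8.3 -2.7] turn rad about tool x 0.0146 j7 1.585
t 34.8 p [ 0.4917 -0.3486  0.0777] y-az 105.14 x [-0.0356  0.0261 -0.999 ] F [ 0.41 -1.54 -0.73] T [-0.259 -0.117  0.006] op 0.0394
```

```bash
python3 -m pendant '[[-0.012,-0.002,0,0],[-0.012,-0.003,0,0.005],[0,-0.003,0,0.005],[0,0,0,0]]'; python3 - <<'E'
from h import *
togo([0.4906,-0.3568,0.057],104.3)
a=r.get_image("scene")
cv2.imwrite("pics/g9.png",cv2.resize(a[150:270,380:500],(600,600),interpolation=2))
E
```

```text
t: 35.2
eef_pos: [0.4959, -0.3569, 0.1047]
tcp_rot: [-0.177, 1.592, 0.225]
ft_force: [-0.2, 0.2, -2.7]
opening: 0.0399
shift tool mm [47.8 -0.1 -3.9] turn rad about tool x 0.0049 j7 1.624
t 35.2 p [ 0.4959 -0.3569  0.1047] y-az 104.58 x [-0.0339  0.0261 -0.9991] F [-0.17  0.19 -2.73] T [ 0.019 -0.162  0.008] op 0.0399
```

View pics/g9.png

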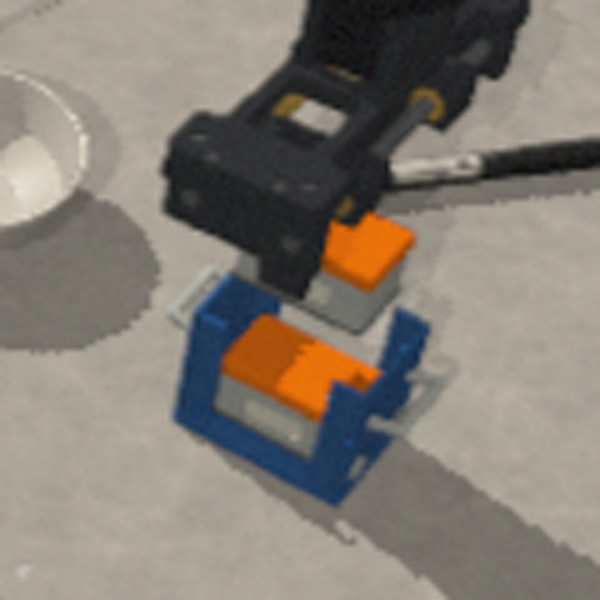

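```bash
python3 -m pendant '[[0.008,0,-0.002,0.004],[0.008,0,-0.001,0],[0,0,0,0]]'; python3 -c "
from h import *
togo([0.4906,-0.3568,0.057],104.3)"
```

```text
t: 35.55
eef_pos: [0.4918, -0.3571, 0.0874]
tcp_rot: [-0.174, 1.592, 0.222]
ft_force: [-0.6, -0.6, -2.1]
opening: 0.04
shift tool mm [30.5 -0.5 -0.2] turn rad about tool x 0.0008 j7 1.602
t 35.55 p [ 0.4918 -0.3571  0.0874] y-az 104.34 x [-0.0343  0.0262 -0.9991] F [-0.63 -0.62 -2.14] T [ 0.031 -0.158 -0.064] op 0.04
```

Good. I continue in small steps.

```bash
python3 -m pendant '[[0.008,0,0,0],[0.006,0,0,0],[0,0,0,0]]'; python3 -c "
from h import *
togo([0.4906,-0.3568,0.057],104.3)"
```

```text
t: 35.85
eef_pos: [0.4905, -0.3562, 0.0711]
tcp_rot: [-0.173, 1.594, 0.223]
ft_force: [-1.0, 0.5, -1.2]
opening: 0.0399
shift tool mm [14.1 -1.1  0.4] turn rad about tool x 0.001 j7 1.586
t 35.85 p [ 0.4905 -0.3562  0.0711] y-az 104.36 x [-0.036   0.0273 -0.999 ] F [-1.02  0.49 -1.23] T [ 0.038 -0.151 -0.035] op 0.0399
```

```bash
python3 -m pendant '[[0.006,-0.001,0,0],[0.003,0,0,0],[0,0,0,0]]'; python3 -c "
from h import *
togo([0.4906,-0.3568,0.057],104.3)"; python3 -m pendant '[[0.0015,0,0,0]]'; python3 -c "
from h import *
show()"
```

```text
t: 36.15
eef_pos: [0.4906, -0.3569, 0.061]
tcp_rot: [-0.173, 1.594, 0.223]
ft_force: [0.6, -0.7, -2.6]
opening: 0.0395
shift tool mm [ 4.  -0.1  0.2] turn rad about tool x 0.0012 j7 1.579
t 36.15 p [ 0.4906 -0.3569  0.061 ] y-az 104.37 x [-0.036   0.0277 -0.999 ] F [ 0.55 -0.69 -2.62] T [ 0.061 -0.198 -0.006] op 0.0395
t: 36.25
eef_pos: [0.4907, -0.3568, 0.0596]
tcp_rot: [-0.173, 1.594, 0.223]
ft_force: [0.6, -0.3, -0.9]
opening: 0.0396
t 36.25 p [ 0.4907 -0.3568  0.0596] y-az 104.37 x [-0.0356  0.0275 -0.999 ] F [ 0.57 -0.3  -0.88] T [ 0.056 -0.237 -0.013] op 0.0396
```

```bash
for i in 1; do python3 -m pendant '[[0.001,0,0,0]]'; python3 -c "
from h import *
show()"; done; python3 -m pendant '[[0.001,0,0,0]]'; python3 -c "
from h import *
show()"; python3 -m pendant '[[0.001,0,0,0]]'; python3 -c "
from h import *
show()"
```

```text
t: 36.35
eef_pos: [0.4908, -0.3569, 0.0586]
tcp_rot: [-0.173, 1.593, 0.223]
ft_force: [-0.3, 0.6, -2.0]
opening: 0.04
t 36.35 p [ 0.4908 -0.3569  0.0586] y-az 104.36 x [-0.0354  0.0274 -0.999 ] F [-0.25  0.58 -2.01] T [ 0.023 -0.248  0.025] op 0.04
t: 36.45
eef_pos: [0.4909, -0.3568, 0.0577]
tcp_rot: [-0.173, 1.593, 0.223]
ft_force: [0.4, 0.3, -2.5]
opening: 0.04
t 36.45 p [ 0.4909 -0.3568  0.0577] y-az 104.37 x [-0.035   0.0274 -0.999 ] F [ 0.4   0.27 -2.47] T [ 0.017 -0.176 -0.042] op 0.04
t: 36.55
eef_pos: [0.4908, -0.3569, 0.0569]
tcp_rot: [-0.173, 1.593, 0.223]
ft_force: [-2.2, 0.4, 3.3]
opening: 0.0398
t 36.55 p [ 0.4908 -0.3569  0.0569] y-az 104.36 x [-0.0352  0.0271 -0.999 ] F [-2.16  0.36  3.32] T [0.051 0.165 0.02 ] op 0.0398
```

```bash
python3 -m pendant '[[0.001,0,0,0]]'; python3 -c "
from h import *
show()"; python3 -m pendant '[[0,0,0,0],[0,0,0,0],[0,0,0,0]]' 1; python3 -c "
from h import *
show()";  python3 -m pendant '[[-0.015,0,0,0],[-0.03,0,0,0],[-0.035,0,0,0],[-0.025,0,0,0],[-0.01,0,0,0],[0,0,0,0]]'; python3 - <<'E'
from h import *
show()
for n in("scene","top"):
    a=r.get_image(n); globals()[n]=a;cv2.imwrite(f"pics/{n}10.png",a);lids(n,a,.078,60)
cv2.imwrite("pics/g10.png",np.hstack([cv2.resize(scene[150:270,380:500],(400,400),interpolation=2),cv2.resize(top[220:340,370:490],(400,400),interpolation=2)]))
E
```

```text
t: 36.65
eef_pos: [0.4908, -0.3569, 0.0568]
tcp_rot: [-0.174, 1.593, 0.222]
ft_force: [-3.9, 2.0, 9.1]
opening: 0.0401
t 36.65 p [ 0.4908 -0.3569  0.0568] y-az 104.36 x [-0.0351  0.0265 -0.999 ] F [-3.9   2.04  9.07] T [0.086 0.485 0.003] op 0.0401
t: 36.95
eef_pos: [0.4919, -0.357, 0.0578]
tcp_rot: [-0.175, 1.591, 0.221]
ft_force: [0.1, 0.5, 0.1]
opening: 0.0615
t 36.95 p [ 0.4919 -0.357   0.0578] y-az 104.37 x [-0.0327  0.0257 -0.9991] F [0.07 0.5  0.08] T [ 0.066 -0.146  0.02 ] op 0.0615
t: 37.55
eef_pos: [0.4968, -0.3594, 0.1805]
tcp_rot: [-0.175, 1.589, 0.223]
ft_force: [-0.1, -0.2, -0.7]
opening: 0.0882
t 37.55 p [ 0.4968 -0.3594  0.1805] y-az 104.45 x [-0.0306  0.0266 -0.9992] F [-0.14 -0.16 -0.65] T [ 0.053 -0.179 -0.051] op 0.0882
scene px [442.7 212.8] ctr 0.4841 -0.3525 size 0.065 0.0413 ang 14.1
top px [434.3 280.9] ctr 0.4805 -0.3688 size 0.0299 0.0188 ang 16.2
```

View pics/g10.png

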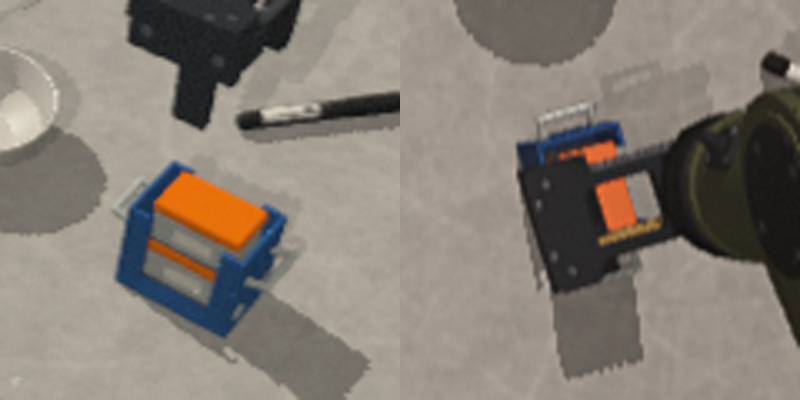

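The second tin sits squarely on the first, with its lid at about (443,213) in the scene view and aligned with the carrier. Next, the roll.

```bash
python3 -c "
from h import *
togo([0.4712,0.1635,0.12],104.4)"
```

```text
shift tool mm [ 73.8 509.8 108.7] turn rad about tool x 0.0011 j7 1.698
t 37.65 p [ 0.4957 -0.3591  0.1785] y-az 104.46 x [-0.0336  0.0277 -0.9991] F [ 0.12  0.01 -0.74] T [ 0.043 -0.137  0.02 ] op 0.088
```

```bash
python3 -m pendant '[[0,0.02,0.004,0],[0,0.04,0.009,0],[0,0.046,0.01,0],[0,0.046,0.01,0],[0,0.046,0.01,0],[0,0.046,0.01,0],[0,0.046,0.01,0],[0,0.046,0.01,0],[0,0.046,0.01,0],[0,0.046,0.01,0],[0,0.04,0.008,0],[0,0.02,0.004,0]]'; python3 -c "
from h import *
togo([0.4712,0.1635,0.12],104.4)"
```

```text
t: 38.85
eef_pos: [0.4678, 0.1499, 0.1763]
tcp_rot: [-0.158, 1.622, 0.219]
ft_force: [-0.9, -0.0, 0.7]
opening: 0.0883
shift tool mm [56.4  9.8  9.6] turn rad about tool x -0.0148 j7 0.665
t 38.85 p [0.4678 0.1499 0.1763] y-az 103.55 x [-0.0639  0.0312 -0.9975] F [-0.93 -0.04  0.69] T [ 0.07  -0.202  0.013] op 0.0883
```

```bash
python3 -m pendant '[[0.02,0.008,0.008,-0.01],[0.02,0.002,0.002,0],[0,0,0,0]]';python3 - <<'E'
from h import *
togo([0.4712,0.1635,0.025],104.4)
for n in("scene","top"):
    a=r.get_image(n); globals()[n]=a;cv2.imwrite(f"pics/{n}11.png",a);lids(n,a,.078,60)
cv2.imwrite("pics/g11.png",np.hstack([cv2.resize(scene[270:430,165:325],(400,400),interpolation=2),cv2.resize(top[230:330,370:470],(400,400),interpolation=2)]))
E
```

```text
t: 39.15
eef_pos: [0.4699, 0.1685, 0.1327]
tcp_rot: [-0.171, 1.625, 0.236]
ft_force: [-0.1, -1.8, -0.4]
opening: 0.0883
shift tool mm [107.1 -10.4   6.3] turn rad about tool x 0.004 j7 0.599
t 39.15 p [0.4699 0.1685 0.1327] y-az 104.63 x [-0.0689  0.0322 -0.9971] F [-0.12 -1.78 -0.43] T [ 0.02  -0.136  0.012] op 0.0883
scene px [442.5 213. ] ctr 0.4837 -0.3519 size 0.0655 0.0427 ang 14.1
```

View pics/g11.png

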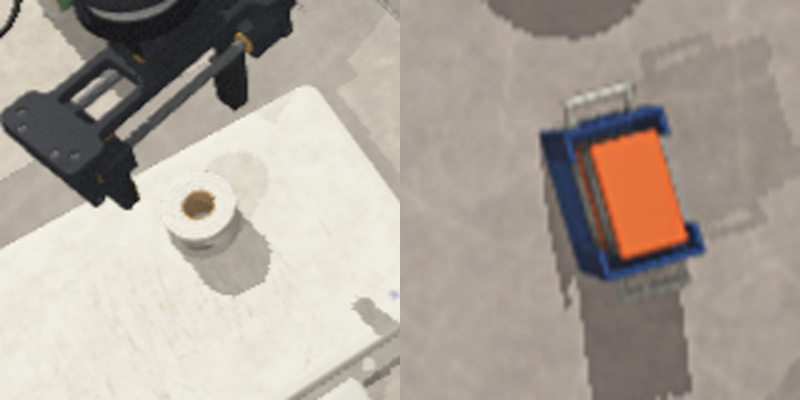

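```bash
python3 - <<'E'
from h import *
a=cv2.imread("pics/top11.png");print(hsv(a)[278:282,430:436,:].reshape(-1,3)[::5])
h=hsv(a);m=(h[...,0]<=18)&(h[...,1]>150)&(h[...,2]>150);m[:, :400]=0
for c in blobs(m,100):
    P=ray("top",c[:,0,:],.078)[:,:2].astype(np.float32);print(cv2.minAreaRect(P))
# roll: hole centre by brown/dark mask
for n,(x0,y0,x1,y1) in dict(top=(190,280,216,304),scene=(232,340,258,364)).items():
    im=cv2.imread(f"pics/{n}0.png");g=im[y0:y1,x0:x1].max(2)
    c=max(blobs(g<125,20),key=cv2.contourArea);e=cv2.fitEllipse(c);print(n,e, ray(n,[(e[0][0]+x0,e[0][1]+y0)],.048))
E
```

```text
[[ 10 189 229]
 [ 10 190 230]
 [ 10 189 229]
 [  9 189 228]
 [ 10 190 228]]
((0.4875873923301697, -0.3575664460659027), (0.06559035927057266, 0.039056237787008286), 14.193208694458008)
top ((11.298008918762207, 10.858243942260742), (8.115968704223633, 8.797660827636719), 84.2352066040039) [[0.47106526 0.16588342 0.048     ]]
scene ((11.904431343078613, 11.45789909362793), (8.708427429199219, 11.20761775970459), 67.32872009277344) [[0.46982496 0.16693884 0.048     ]]
```

```bash
python3 -m pendant '[[0.025,-0.004,0.002,0],[0.03,-0.004,0.002,0],[0.02,-0.001,0.001,0],[0,0,0,0]]'; python3 -c "
from h import *
togo([0.4712,0.164,0.025],104.4)"
```

```text
t: 39.65
eef_pos: [0.4758, 0.1612, 0.0596]
tcp_rot: [-0.165, 1.618, 0.231]
ft_force: [-0.8, -0.2, 0.7]
opening: 0.0884
shift tool mm [34.9  2.1 -2.1] turn rad about tool x -0.0023 j7 0.485
t 39.65 p [0.4758 0.1612 0.0596] y-az 104.27 x [-0.0613  0.0344 -0.9975] F [-0.84 -0.17  0.67] T [ 0.045 -0.183  0.007] op 0.0884
```

```bash
python3 -m pendant '[[0.015,0.002,-0.001,0],[0.012,0,-0.001,0],[0.006,0,0,0],[0,0,0,0]]'; python3 -c "
from h import *
togo([0.4712,0.164,0.025],104.4)"
```

```text
t: 40.05
eef_pos: [0.4743, 0.163, 0.0303]
tcp_rot: [-0.16, 1.613, 0.228]
ft_force: [-0.6, -0.1, 0.5]
opening: 0.0881
shift tool mm [ 5.5  1.4 -2.6] turn rad about tool x -0.0066 j7 0.408
t 40.05 p [0.4743 0.163  0.0303] y-az 104.02 x [-0.0557  0.0363 -0.9978] F [-0.57 -0.07  0.48] T [ 0.032 -0.15   0.015] op 0.0881
```

```bash
python3 -m pendant '[[0.005,0.001,-0.003,-0.004],[0,0,0,0]]'; python3 -c "
from h import *
togo([0.4707,0.164,0.025],104.4)"
```

```text
t: 40.25
eef_pos: [0.4718, 0.1636, 0.0268]
tcp_rot: [-0.162, 1.61, 0.232]
ft_force: [-0.3, 0.3, -0.4]
opening: 0.0881
shift tool mm [ 1.9  0.5 -0.9] turn rad about tool x -0.0032 j7 0.388
t 40.25 p [0.4718 0.1636 0.0268] y-az 104.22 x [-0.0533  0.0375 -0.9979] F [-0.32  0.32 -0.4 ] T [ 0.032 -0.172  0.016] op 0.0881
```

```bash
python3 -m pendant '[[0,0,0,0],[0,0,0,0],[0,0,0,0],[0,0,0,0],[0,0,0,0],[0,0,0,0]]' -1 15; python3 -c "
from h import *
show()"
```

```text
t: 40.85
eef_pos: [0.4725, 0.1642, 0.0281]
tcp_rot: [-0.162, 1.608, 0.232]
ft_force: [-0.6, -1.9, -0.6]
opening: 0.0541
t 40.85 p [0.4725 0.1642 0.0281] y-az 104.23 x [-0.0515  0.0385 -0.9979] F [-0.56 -1.89 -0.63] T [ 0.026 -0.144 -0.013] op 0.0541
```

```bash
python3 -m pendant '[[-0.01,0,0,0],[-0.03,0,0,0],[-0.04,0,0,0],[-0.04,0,0,0],[-0.025,0,0,0],[-0.01,0,0,0]]'; python3 - <<'E'
from h import *
togo([0.4889,-0.3572,0.16],104.3)
a=r.get_image("scene")
cv2.imwrite("pics/g12.png",cv2.resize(a[230:390,165:325],(600,600),interpolation=2))
E
```

```text
t: 41.45
eef_pos: [0.4785, 0.1573, 0.189]
tcp_rot: [-0.165, 1.615, 0.233]
ft_force: [-0.2, 0.5, -1.1]
opening: 0.0533
shift tool mm [   9.8 -501.8 -117.4] turn rad about tool x 0.0014 j7 0.705
t 41.45 p [0.4785 0.1573 0.189 ] y-az 104.38 x [-0.0581  0.036  -0.9977] F [-0.17  0.55 -1.06] T [ 0.042 -0.209 -0.029] op 0.0533
```

View pics/g12.png

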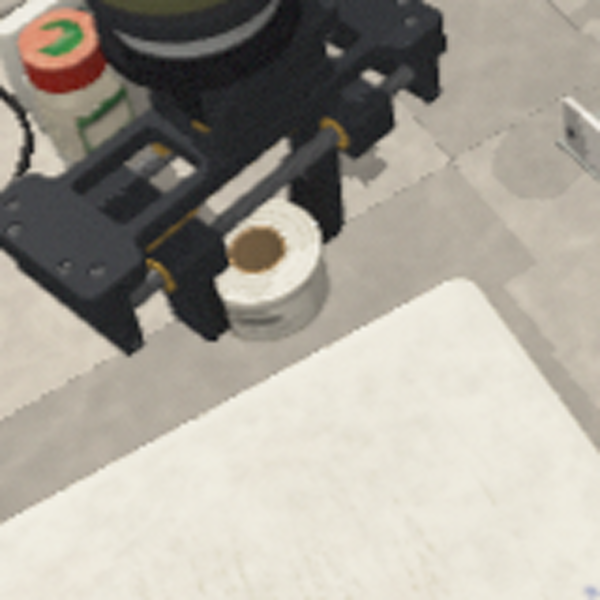

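The roll is held between the fingers, with its hole at about (258,249) in the zoomed view. I carry it over to the carrier.

```bash
python3 -m pendant '[[0,-0.02,-0.004,0],[0,-0.04,-0.009,0],[0,-0.046,-0.011,0],[0,-0.046,-0.011,0],[0,-0.046,-0.011,0],[0,-0.046,-0.011,0],[0,-0.046,-0.011,0],[0,-0.046,-0.011,0],[0,-0.046,-0.011,0],[0,-0.04,-0.01,0],[0,-0.03,-0.007,0],[0,-0.015,-0.003,0]]'; python3 -c "
from h import *
togo([0.4889,-0.3572,0.12],104.3)"
```

```text
t: 42.7
eef_pos: [0.4832, -0.337, 0.1551]
tcp_rot: [-0.165, 1.63, 0.25]
ft_force: [-0.6, 0.3, -0.8]
opening: 0.0536
shift tool mm [ 33.7 -23.1   2.5] turn rad about tool x 0.0103 j7 1.658
t 42.7 p [ 0.4832 -0.337   0.1551] y-az 104.89 x [-0.0756  0.0438 -0.9962] F [-0.64  0.35 -0.84] T [ 0.092 -0.183  0.046] op 0.0536
```

```bash
python3 -m pendant '[[0,-0.018,0.002,0.005],[0.01,-0.004,0,0.005],[0.01,0,0,0],[0,0,0,0]]'; python3 - <<'E'
from h import *
togo([0.4889,-0.3572,0.0901],104.3)
for n in("scene","top"):
    a=r.get_image(n); globals()[n]=a;cv2.imwrite(f"pics/{n}13.png",a)
cv2.imwrite("pics/g13.png",np.hstack([cv2.resize(scene[150:270,380:500],(400,400),interpolation=2),cv2.resize(top[220:340,370:490],(400,400),interpolation=2)]))
E
```

```text
t: 43.1
eef_pos: [0.4846, -0.3587, 0.1259]
tcp_rot: [-0.151, 1.64, 0.242]
ft_force: [-0.2, 0.4, -0.2]
opening: 0.0536
shift tool mm [35.4 -2.   7. ] turn rad about tool x -0.0045 j7 1.673
t 43.1 p [ 0.4846 -0.3587  0.1259] y-az 104.04 x [-0.0847  0.047  -0.9953] F [-0.17  0.36 -0.22] T [-0.006 -0.214 -0.025] op 0.0536
```

View pics/g13.png

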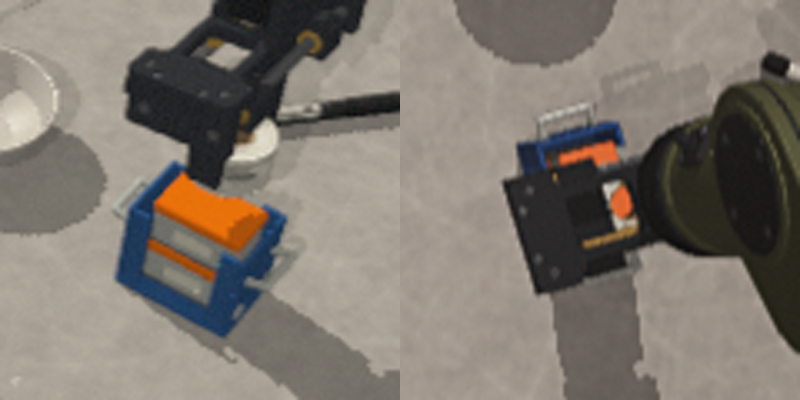

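```bash
python3 -m pendant '[[0.008,-0.001,0.004,-0.004],[0.008,-0.001,0.003,0],[0,0,0,0]]'; python3 -c "
from h import *
togo([0.4889,-0.3572,0.0901],104.3)"
```

```text
t: 43.5
eef_pos: [0.4932, -0.3558, 0.1107]
tcp_rot: [-0.158, 1.636, 0.248]
ft_force: [0.1, 0.0, -1.5]
opening: 0.0537
shift tool mm [20.8 -1.6 -3.1] turn rad about tool x 0.0044 j7 1.664
t 43.5 p [ 0.4932 -0.3558  0.1107] y-az 104.55 x [-0.081   0.0462 -0.9956] F [ 0.08  0.01 -1.5 ] T [ 0.085 -0.19   0.04 ] op 0.0537
```

```bash
python3 -m pendant '[[0.007,-0.0015,-0.002,0.003],[0.005,0,-0.001,0],[0,0,0,0]]'; python3 -c "
from h import *
togo([0.4889,-0.3572,0.0901],104.3)"
```

```text
t: 43.8
eef_pos: [0.4897, -0.3572, 0.0979]
tcp_rot: [-0.157, 1.636, 0.246]
ft_force: [0.4, -0.1, -1.2]
opening: 0.054
shift tool mm [ 7.8 -0.3 -0.3] turn rad about tool x 0.0019 j7 1.652
t 43.8 p [ 0.4897 -0.3572  0.0979] y-az 104.41 x [-0.081   0.046  -0.9957] F [ 0.36 -0.11 -1.17] T [ 0.041 -0.222  0.017] op 0.054
```

```bash
python3 -m pendant '[[0.003,0,0,0],[0.0015,0,0,0]]'; python3 -c "
from h import *
show()"; python3 -m pendant '[[0.001,0,0,0]]'; python3 -c "
from h import *
show()"; python3 -m pendant '[[0.001,0,0,0]]'; python3 -c "
from h import *
show()"
```

```text
t: 44.0
eef_pos: [0.4893, -0.3572, 0.0933]
tcp_rot: [-0.156, 1.636, 0.245]
ft_force: [0.6, 0.2, -0.9]
opening: 0.0536
t 44.0 p [ 0.4893 -0.3572  0.0933] y-az 104.39 x [-0.0807  0.0458 -0.9957] F [ 0.56  0.22 -0.85] T [ 0.038 -0.205 -0.004] op 0.0536
t: 44.1
eef_pos: [0.4892, -0.3573, 0.0923]
tcp_rot: [-0.156, 1.635, 0.245]
ft_force: [-0.1, -0.2, -0.2]
opening: 0.0542
t 44.1 p [ 0.4892 -0.3573  0.0923] y-az 104.38 x [-0.0805  0.0458 -0.9957] F [-0.11 -0.23 -0.23] T [ 0.009 -0.161  0.002] op 0.0542
t: 44.2
eef_pos: [0.4891, -0.3573, 0.0913]
tcp_rot: [-0.156, 1.635, 0.245]
ft_force: [0.2, 1.0, -0.3]
opening: 0.0539
t 44.2 p [ 0.4891 -0.3573  0.0913] y-az 104.38 x [-0.0804  0.0457 -0.9957] F [ 0.22  1.   -0.3 ] T [ 0.056 -0.21   0.02 ] op 0.0539
```

```bash
python3 -m pendant '[[0.0007,0,0,0]]'; python3 -c "
from h import *
show()"; python3 -m pendant '[[0.0007,0,0,0]]'; python3 -c "
from h import *
show()"; python3 -m pendant '[[0.0007,0,0,0]]'; python3 -c "
from h import *
show()"
```

```text
t: 44.3
eef_pos: [0.489, -0.3573, 0.0906]
tcp_rot: [-0.156, 1.636, 0.245]
ft_force: [-1.1, -0.1, 0.8]
opening: 0.0538
t 44.3 p [ 0.489  -0.3573  0.0906] y-az 104.37 x [-0.0806  0.0456 -0.9957] F [-1.09 -0.11  0.77] T [ 0.108 -0.008  0.074] op 0.0538
t: 44.4
eef_pos: [0.4888, -0.3573, 0.0903]
tcp_rot: [-0.157, 1.636, 0.244]
ft_force: [-1.9, 0.1, 6.0]
opening: 0.0537
t 44.4 p [ 0.4888 -0.3573  0.0903] y-az 104.37 x [-0.0808  0.0453 -0.9957] F [-1.95  0.09  5.98] T [0.044 0.206 0.015] op 0.0537
t: 44.5
eef_pos: [0.4889, -0.3574, 0.0903]
tcp_rot: [-0.157, 1.636, 0.244]
ft_force: [-2.5, -0.3, 6.5]
opening: 0.0537
t 44.5 p [ 0.4889 -0.3574  0.0903] y-az 104.37 x [-0.0806  0.0448 -0.9957] F [-2.49 -0.34  6.48] T [0.052 0.295 0.006] op 0.0537
```

```bash
python3 -m pendant '[[0,0,0,0],[0,0,0,0],[0,0,0,0],[0,0,0,0]]' 1; python3 -m pendant '[[-0.01,0,0,0],[-0.025,0,0,0],[-0.035,0,0,0],[-0.025,0,0,0],[-0.01,0,0,0],[0,0,0,0]]'; python3 - <<'E'
from h import *
show()
for n in("scene","top"):
    a=r.get_image(n); globals()[n]=a;cv2.imwrite(f"pics/{n}14.png",a)
cv2.imwrite("pics/g14.png",np.hstack([cv2.resize(scene[150:270,380:500],(400,400),interpolation=2),cv2.resize(top[220:340,370:490],(400,400),interpolation=2)]))
E
```

```text
t: 44.9
eef_pos: [0.4896, -0.3573, 0.0903]
tcp_rot: [-0.157, 1.634, 0.244]
ft_force: [0.6, -0.2, -0.7]
opening: 0.0839
t: 45.5
eef_pos: [0.4983, -0.3616, 0.2]
tcp_rot: [-0.157, 1.634, 0.246]
ft_force: [-0.9, -0.2, -1.1]
opening: 0.0882
t 45.5 p [ 0.4983 -0.3616  0.2   ] y-az 104.43 x [-0.0793  0.0464 -0.9958] F [-0.89 -0.21 -1.09] T [ 0.06  -0.21  -0.001] op 0.0882
```

View pics/g14.png

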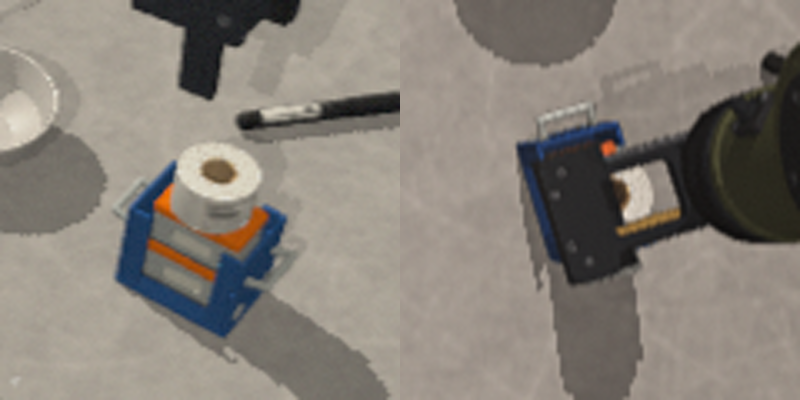

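Everything is stacked and released. I move the arm aside for an unobstructed final check.

```bash
python3 -m pendant '[[-0.01,0.02,0,0],[0,0.04,-0.005,0],[0,0.045,-0.005,0],[0,0.045,-0.005,0],[0,0.045,0,0],[0,0.03,0,0],[0,0.01,0,0],[0,0,0,0]]'; python3 - <<'E'
from h import *
show()
for n in("scene","top"):
    a=r.get_image(n); globals()[n]=a;cv2.imwrite(f"pics/{n}15.png",a)
h=hsv(top);m=(h[...,0]<=18)&(h[...,1]>150)&(h[...,2]>110);m[:,:400]=0
g=hsv(top)[240:310,395:470];w=(g[...,1]<45)&(g[...,2]>175)
for c in blobs(w,60):
    e=cv2.minEnclosingCircle(c);bb=cv2.boundingRect(c);p=(e[0][0]+395,e[0][1]+240);print("white",p,e[1],bb,ray("top",[p],.110))
for n,(x0,y0,x1,y1) in dict(top=(420,262,452,290),scene=(430,190,460,215)).items():
    im=globals()[n][y0:y1,x0:x1];hh=hsv(im);mm=(hh[...,0]<25)&(hh[...,1]>60)&(hh[...,2]<150)
    for c in blobs(mm,10):
        M=cv2.moments(c);p=(M["m10"]/M["m00"]+x0,M["m01"]/M["m00"]+y0);print(n,"hole?",p,cv2.contourArea(c),ray(n,[p],.110))
cv2.imwrite("pics/g15.png",np.hstack([cv2.resize(scene[165:265,390:490],(400,400),interpolation=2),cv2.resize(top[235:315,385:465],(400,400),interpolation=2)]))
E
```

```text
t: 46.4
eef_pos: [0.4154, -0.133, 0.2154]
tcp_rot: [-0.145, 1.654, 0.25]
ft_force: [0.7, -0.8, 0.1]
opening: 0.0882
t 46.4 p [ 0.4154 -0.133   0.2154] y-az 104.09 x [-0.1001  0.0537 -0.9935] F [ 0.65 -0.79  0.09] T [-0.021 -0.269 -0.018] op 0.0882
white (433.2537307739258, 277.52238845825195) 12.240598678588867 (27, 27, 24, 23) [[ 0.48949557 -0.35861968  0.11      ]]
top hole? (433.16058394160586, 278.06082725060827) 68.5 [[ 0.48832265 -0.35836339  0.11      ]]
scene hole? (445.1219512195122, 201.0) 41.0 [[ 0.48692943 -0.35571267  0.11      ]]
```

View pics/g15.png

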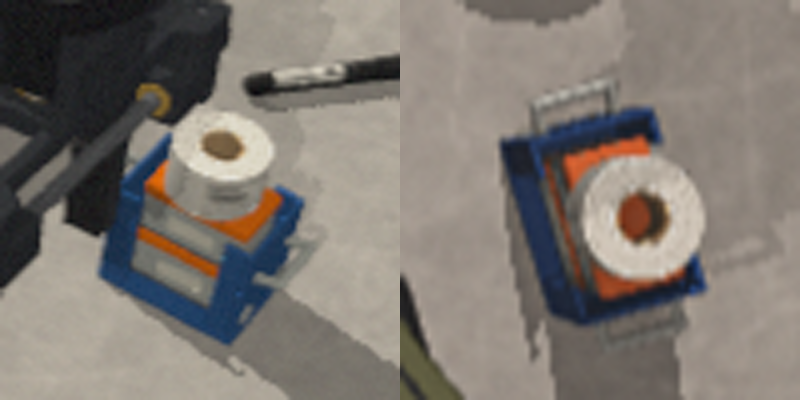

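View pics/top15.png

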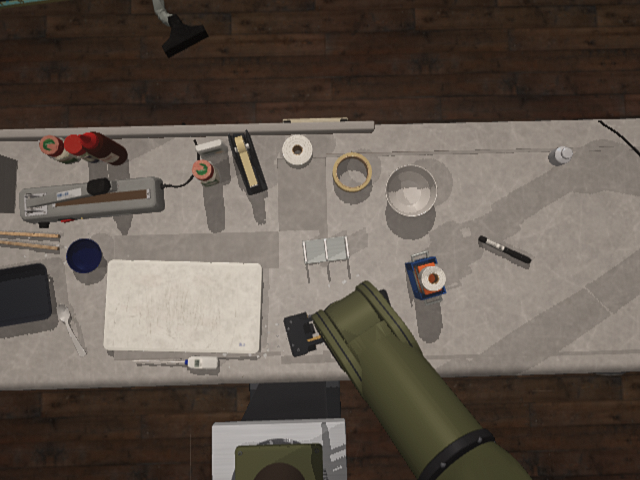

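The stack stands upright. The roll's centre (433,277.5) casts to (0.4895, -0.3586), against a tin lid centre of (0.4876, -0.3576), so it is about 2 mm off. The rack is empty, and the bystanders appear at the same pixels as in the first picture. I'm handing the job in.

```bash
python3 -c "
from h import *
print(r.sign_off())"
```

```text
the job is handed in; nothing more can be done
None
```

The carrier is packed and handed in at about 46.5 s: full tin on the floor, lighter tin on top of it, and the small roll flat on that.

**Weighing:** The tin from the right-hand bay read about 6 N when lifted, so it is the full one. The left-hand tin read about 2 to 3 N. I regripped each across its width on the table, then placed the full one first. Each item was released only once the force reading showed contact.

**Last checks:**
- **Stack:** In the final pictures it stands upright and flush. The upper tin's lid is about 0.2 mm from where the arm set the lower tin, at 14.2° against the carrier's 14.4°.
- **Roll:** It is about 1 to 2 mm off the lid's centre.
- **Bystanders:** By eye, the larger roll, tape, bowl and jar are where they were in the first picture.
- **Forces:** The highest wrist force I read was about 35 N, while setting the full tin on the table. I read it between steps, so a brief peak could have been missed.

**What went wrong or disagreed:**
- **Early lift:** On the full tin's first regrip I lifted before the fingers had closed. The tin did not move, and I repeated the grip.
- **Touch on the carrier:** The lighter tin drifted sideways on its first descent and seems to have touched the carrier lightly (about 1.5 N). I raised it, re-centred it and lowered it again.
- **Tool tilt:** The tool leaned by up to about 5° over the run, so items were set down slightly edge-first before settling flat.
- **Cameras:** The two views disagreed by about 3 to 4 mm. I used the top view, which agreed with the arm to about 1 mm.

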